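Load the sprung pan and draw the gauge arm out to its mark

ROBOT

A 6-joint arm with a two-finger parallel gripper is mounted at the origin on a cart in front of the work surface, level with it; the furniture and walls round the work are solid. World frame = base frame: x ahead of the robot, y to its left, z up, the work surface at z = 0. Lengths are in m, angles in degrees, forces in N, time in s.
With the tool pointing down it reaches from about 0.4 to 0.825 m from the base axis. Payload 7 kg.
Tool frame: the origin (TCP) lies midway between the tips of the shut fingers; the grasp point (between the pads) lies 19 mm behind it (r.hold_point_z is the distance from the TCP to the grasp point, in m); x points along the fingers, y is the direction in which the jaws open and shut, and the axes are right-handed (so a half turn about x gives the same grasp; the last joint's range is limited). The gripper opens to 88 mm and grips with 3 to 60 N. Pads are 19 mm wide; open, the fingers measure 130 mm over their backs; the gripper's body (78 mm by 193 mm) begins 47 mm behind the grasp point.
Start: joints at [-54.139, 20.546, 0.682, 0, -70.136, -16.507], TCP at [0.224, -0.637, 0.227] pointing down, gripper open.
Joint ranges: [-176.03, 176.03], [-82.01, 121.73], [-58.28, 71.71], [-173.87, 95.51], [-174.79, -0.11], [-173.66, 173.66]. Speed limits (degrees/s): [136.94, 136.94, 172.46, 180, 180, 180].

INTERFACE

Orientations are given as [roll, pitch, yaw] about the fixed x, y, z axes, in that order (R = Rz(yaw) Ry(pitch) Rx(roll)).
In Python, from plant import r, viewer, order gives the robot as it stands. The module is installed in compiled form; this text tells all that it offers.
- The arm moves only by the shell command python3 -m creep 'ROWS' [FORCE]. ROWS is JSON, a list of rows, each an object of numbers: "ax", "ay", "az": the turn, a rotation vector about the tool's x, y, z in degrees; "tx", "ty", "tz": the shift along the tool's x, y, z in m; "fingers": the finger opening in m, from 0 to 0.0876. A call has 1 to 5 rows; each row is the pose to reach, as a shift and turn from the pose commanded when the call began, along the tool's axes at that moment; what a row does not reach only later rows make up. A row lasts 1/10 s, in which the tool goes at most 50 mm and 8.59 degrees, less where a joint would pass 70% of its speed; a pose out of reach is approached as far as the arm can. A call with a gripper value outside its range is refused whole. The fingers move at their own pace and stop on an object; FORCE is the grip in N (left out, the last holds). Time passes only in rows, so rows that repeat a pose let the fingers close. It gives the time, the measured TCP pose, the force and the opening at its end, in the units of the state.
- r.get_state(): the state, without advancing time (a new reading comes with each control period).
- viewer.capture(name): name is "side" or "top"; returns a dict with "pixels" (480x640x3 uint8, blue, green, red), "depth" (480x640 float32, m along the optical axis (not along the pixel's ray), 0 where there is no reading), "fx", "fy", "cx", "cy" (pixels), "rvec" (rotation vector, rad) and "tvec" (3), from world to camera coordinates, as OpenCV has them. Camera axes: x right, y down, z forward; pixel columns grow to the right and rows downward; lengths in m; the calibration is good to about 2 mm. A picture is of the moment at which its call begins.
- order.close_job(): hands the job in, once; it reports no verdict.
The state is a dict: "time_s": time; "joints": joint angles; "qd": joint speeds; "joint_torque": joint torques, N m; "tcp_pos": TCP position; "eef_rot": TCP orientation; "contact_force": force on the tool from outside, world axes, zero at the start; "moment": the same for the moment, N m; "gripper_width": finger opening in m.
Only numpy, scipy, OpenCV 4.12 (cv2) and the standard library are available. Lean on these libraries where they do the work, as an engineer would, in place of code of your own. Each camera call takes 0.05 s, during which the arm holds its last target.

TASK

Stand brass weights, one after another, on the sprung pan of the gauge stand until its pointer rests inside the dark target band of the scale post. Then press the lock button on the stand so that the telescoping arm springs free, take the arm by its upright grip post and draw it out until its broad full-width mark is at the mouth of the housing (60 mm), so that the gap over the loaded pan can be read. Finish while still gripping the post and holding the arm at that mark against its return spring, and leave the other things on the bench alone.

Things in the scene. Friction and masses are not known exactly. Their poses are not given: they have to be found in the camera images.
- gauge_stand: Grey gauge stand fixed to the bench, 300 mm long (x) and 90 mm wide; origin on the bench surface; x runs from the pan (robot's side) to the arm housing, z up. Housing: aluminium-topped block, 52 mm wide, x 20 to 120 mm, top at z 120 mm. The arm, a flat bar 20 mm wide (z 93 to 107 mm), slides out of it towards -x, above the pan's level
- band (a point): middle of the dark target band, 12 mm high, on the front of the slotted scale post that stands between pan and robot (x = -170 mm of the stand, 36 mm wide, top 68 mm above the bench); the pan's thin pointer runs in its slot
- pan_top (a point): centre of the upper face of the sprung pan, a steel tray 90 mm (stand's x) by 130 mm (y) with a rim 4 mm above its face; at x = -115 mm, y = 0 of the stand; axes as the stand. It sinks with the pan: starts 45 to 59 mm above the bench (its spring seat differs), and the pointer is inside the band when it is 28 to 40 mm above the bench. Two weights fit side by side at y = +34 and -34 mm
- load_pan (a joint): how far the pan's spring is pressed together by the load on the pan, m: 0 empty, about 0.010 more for each brass weight, 0.030 stop. Whether one or two weights are needed depends on the height at which the empty pan starts (see pan_top)
- weight_1_centre (a point): centre (18 mm above the underside) of a brass knob weight, 123 g: round body 27 mm across and 28 mm high with a 14 mm knob on top, 36 mm high in all; stands on the bench; the three weights are alike and any will do
- weight_2_centre (a point): centre of the second, like brass weight
- weight_3_centre (a point): centre of the third, like brass weight
- button_top (a point): centre of the top of the lock button, a black round button 24 mm across standing 12 mm proud on top of the arm housing (x = 70 mm of the stand, top 132 mm above the bench); pressed straight down
- lock_button (a joint): how far the button is pressed, m: 0 up, 0.006 fully down; its spring takes 1 N to start, 3 N fully down. Up, it locks the arm shut; beyond 0.004 it frees the arm, which springs out about 14 mm by itself; then the button stays about half down and the arm cannot lock again unless pushed fully back
- gauge_arm (a joint): how far the arm is drawn out, m: 0 shut and locked (start), about 0.014 sprung free, 0.060 broad full-width mark at the housing's mouth (fine half-width lines every 10 mm), 0.075 stop. A spring (100 N/m, about 4.6 N at the mark) draws it back to below 0.025 when let go
- grip_post (a point): black upright grip post fixed on top of the arm, 16 mm (stand's x) by 22 mm (stand's y) by 35 mm high; this point is its centre, 124.5 mm above the bench; axes as the stand; it starts 40 mm in front of the housing's mouth, so grip it across the stand's y. The arm ends in a feeler 30 mm farther out
- open_tin: bystander: open round metal tin without lid, 55 mm across, 32 mm high; origin at the centre of its underside; leave it
- tape_ring: bystander: roll of tape lying flat, 66 mm across, 18 mm high; origin at the centre of its underside; leave it
- stopper: bystander: rubber stopper standing up, 34 mm across, 26 mm high; origin at the centre of its underside; leave it
Things that resemble listed ones, but are neither listed nor needed, are in the scene too. Leave any orange look-alike of the part that bears weight_3_centre alone.

How it is judged (in metres and radians):
On the way, in this order (a step that is already met when the one before it is completed fails the run):
1. the pan rests with its pointer in the dark band under brass weights, the gauge arm still locked shut (height (world z) of pan_top between 0.027 and 0.041 m and velocity of joint load_pan between -0.01 and 0.01 m/s and ((horizontal distance between weight_1_centre and pan_top below 0.075 m and z of weight_1_centre in the frame of pan_top between 0.005 and 0.03 m) or (horizontal distance between weight_2_centre and pan_top below 0.075 m and z of weight_2_centre in the frame of pan_top between 0.005 and 0.03 m) or (horizontal distance between weight_3_centre and pan_top below 0.075 m and z of weight_3_centre in the frame of pan_top between 0.005 and 0.03 m)) and value of joint gauge_arm below 0.004 m and value of joint lock_button below 0.002 m), for 0.3 s.
2. the lock button is pressed and the arm springs free (value of joint lock_button above 0.003 m and value of joint gauge_arm above 0.006 m), for 0.1 s.
At the end, for the whole second after the job is handed in: The arm is held still at 60 mm (within 4 mm) by fingers gripping its post (over 2 N), and the pan, carrying brass weights, rests still with its pointer in the band (pan face 27 to 41 mm above the bench) (height (world z) of pan_top between 0.027 and 0.041 m and velocity of joint load_pan between -0.01 and 0.01 m/s and ((horizontal distance between weight_1_centre and pan_top below 0.075 m and z of weight_1_centre in the frame of pan_top between 0.005 and 0.03 m) or (horizontal distance between weight_2_centre and pan_top below 0.075 m and z of weight_2_centre in the frame of pan_top between 0.005 and 0.03 m) or (horizontal distance between weight_3_centre and pan_top below 0.075 m and z of weight_3_centre in the frame of pan_top between 0.005 and 0.03 m)) and value of joint gauge_arm between 0.056 and 0.064 m and velocity of joint gauge_arm between -0.01 and 0.01 m/s and contact force between the fingers and gauge_arm above 2 N); the arm keeps its last pose, push and grip.
It fails at once if the open tin is shifted by more than 30 mm (distance of open_tin from where it was at the start of the episode above 0.03 m).
It fails at once if the tape ring is shifted by more than 30 mm (distance of tape_ring from where it was at the start of the episode above 0.03 m).
It fails at once if the stopper is shifted by more than 30 mm (distance of stopper from where it was at the start of the episode above 0.03 m).
It also fails if it takes over 67 s, if anything falls off the work surface, if the arm or the gripper's body presses on something with over 40 N, if the wrist force passes 120 N, or if a joint passes its speed limit or range.

## Working session

There is one attempt and no reset: what is moved stays moved. The work goes in short steps, Python scripts to look and compute and a shell command to move; the robot and the scene stay as the last step left them, time stands still between calls to the robot, and variables do not carry over. Pictures are saved under pics/ and viewed, and the job is handed in when it is done.

```bash
mkdir -p pics; cat > h.py <<'E'
import numpy as np, cv2
from plant import r, viewer, order
from scipy.spatial.transform import Rotation as R
def cap(name,png=None):
    c=viewer.capture(name)
    c['R']=cv2.Rodrigues(np.array(c['rvec'],float))[0]; c['t']=np.array(c['tvec'],float).ravel()
    if png: cv2.imwrite('pics/'+png,c['pixels'])
    np.savez('last_'+name+'.npz',**c)
    return c
def load(name):
    return dict(np.load('last_'+name+'.npz'))
def P(c,u,v,d=None):
    d=float(c['depth'][int(v),int(u)]) if d is None else d
    p=np.array([(u-c['cx'])/c['fx']*d,(v-c['cy'])/c['fy']*d,d])
    return c['R'].T@(p-c['t'])
def atz(c,u,v,z):
    o=-c['R'].T@c['t']; w=c['R'].T@np.array([(u-c['cx'])/c['fx'],(v-c['cy'])/c['fy'],1.])
    return o+w*(z-o[2])/w[2]
def proj(c,p):
    q=c['R']@np.array(p)+c['t']; return q[0]/q[2]*c['fx']+c['cx'],q[1]/q[2]*c['fy']+c['cy'],q[2]
def crop(c,u0,v0,u1,v1,k,png):
    cv2.imwrite('pics/'+png,cv2.resize(c['pixels'][v0:v1,u0:u1],None,fx=k,fy=k,interpolation=cv2.INTER_CUBIC))
E
python3 - <<'E'
from h import *
print(r.get_state(), r.hold_point_z)
for n in('side','top'):
    c=cap(n,n+'0.png'); print(n,-c['R'].T@c['t'],c['R'][2],c['fx'])
E
```

```text
{'time_s': 0.0, 'joints': array([-5.41382350e+01,  2.05918281e+01,  6.35532328e-01, -2.04050213e-02,
       -7.01357229e+01, -1.65058684e+01]), 'qd': array([ 0.04439265,  0.05686464, -0.05223549, -0.01084957,  0.01332011,
        0.09817643]), 'joint_torque': array([ 2.95079924e-03, -5.82727003e+01,  2.93050271e+01,  6.99695706e+00,
        6.76034237e-03, -1.33993481e-04]), 'tcp_pos': array([ 0.22353038, -0.63641098,  0.22563071]), 'eef_rot': array([ 94.73222246,  89.9060026 , 114.08117024]), 'contact_force': array([-0.60852391, -0.54814112, -0.11645762]), 'moment': array([-0.03358149, -0.01817806,  0.01556827]), 'gripper_width': 0.08744156888527793} 0.0188
side [0.26657393 0.75652957 0.61441953] [ 0.27643557 -0.77613332 -0.56674548] 484.1075656282186
top [0.45527958 0.01839298 0.97100784] [ 0.07932447  0.02247707 -0.99659541] 469.2824704053346
```

View pics/side0.png

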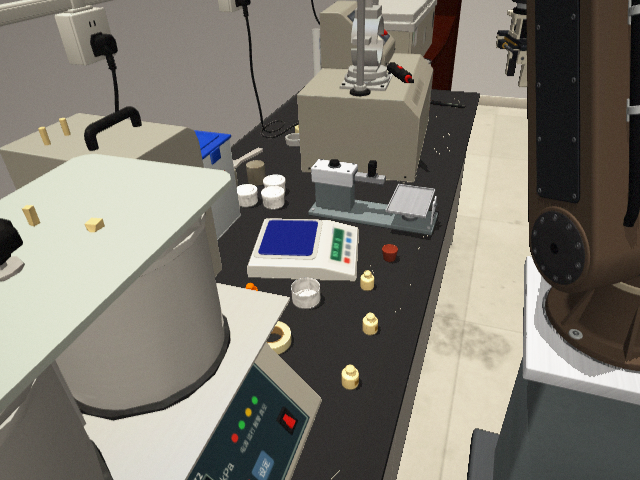

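View pics/top0.png

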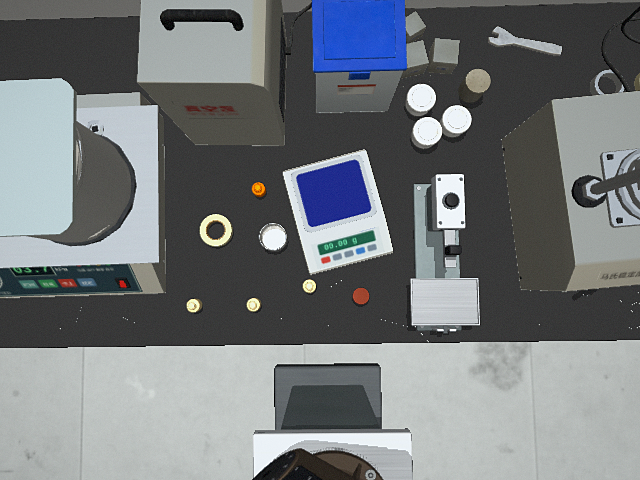

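The side view shows brass weights at (350,377), (370,324) and (367,281); in the top view they are at (194,306), (254,305) and (309,286). The orange look-alike is at top (259,189). The stand is at top (440,250) with its pan at (446,303), button at (451,200) and post at (452,250). The tin is at (273,237), tape at (216,231) and stopper at (361,296). I'll enlarge these next.

```bash
python3 - <<'E'
from h import *
c=load('top'); s=load('side')
crop(c,400,165,500,340,3.4,'a1.png'); crop(c,180,260,330,330,5,'a2.png'); crop(s,300,145,450,245,5,'a3.png'); crop(s,330,230,420,400,3.5,'a4.png')
E
```

```text
(no output)
```

View pics/a1.png

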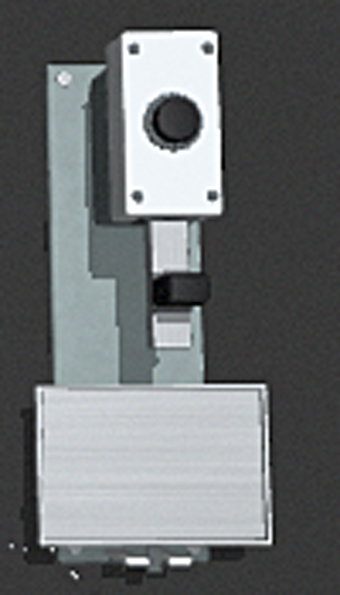

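View pics/a2.png

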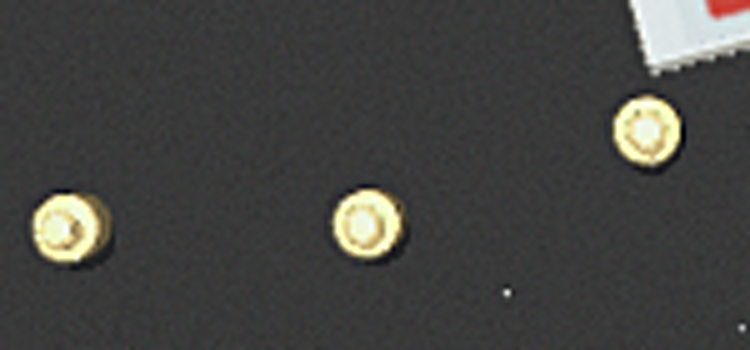

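View pics/a3.png

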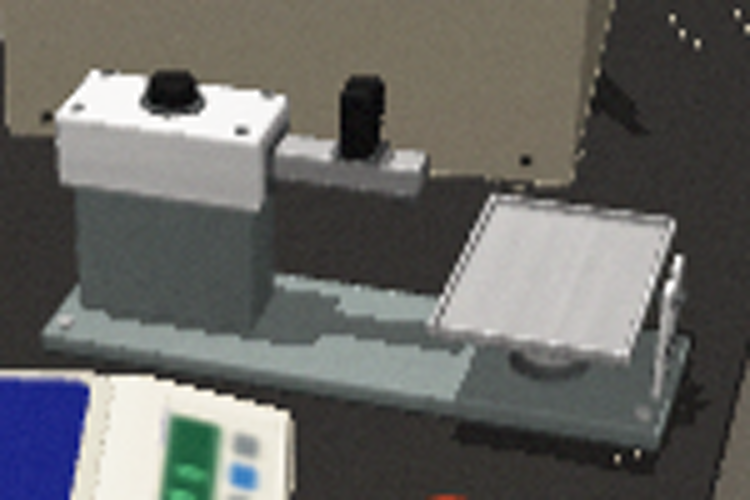

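View pics/a4.png

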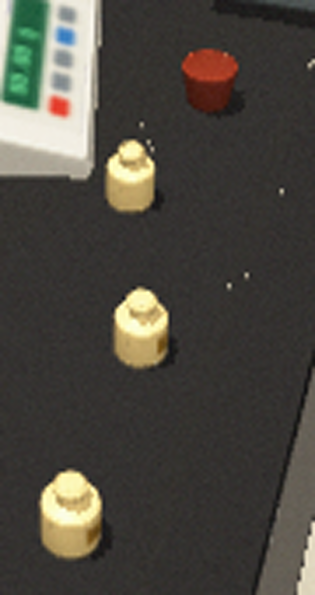

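```bash
python3 - <<'E'
from h import *
np.set_printoptions(precision=4,suppress=True)
c=load('top'); s=load('side')
def med(c,u,v,k=2):
    u=int(round(u));v=int(round(v)); return P(c,u,v,float(np.median(c['depth'][v-k:v+k+1,u-k:u+k+1])))
def tri(a,b):
    o1=-c['R'].T@c['t'];o2=-s['R'].T@s['t']
    w1=c['R'].T@np.array([(a[0]-c['cx'])/c['fx'],(a[1]-c['cy'])/c['fy'],1]);w2=s['R'].T@np.array([(b[0]-s['cx'])/s['fx'],(b[1]-s['cy'])/s['fy'],1])
    k=np.linalg.lstsq(np.c_[w1,-w2],o2-o1,rcond=None)[0]
    p,q=o1+w1*k[0],o2+w2*k[1]; return (p+q)/2,np.linalg.norm(p-q)
for n,u,v in [('w1',192.8,305.8),('w2',253,304.8),('w3',309.6,286.2),('pan',445.3,301.8),('pan+',425,302),('pan-',465,302),('pan_b',445,318),('btn',452.1,200.9),('post',453.8,250.3),('bench',380,330),('housing',442,185)]:
    print(n,med(c,u,v,1))
for n,a,b in [('w1',(192.8,305.8),(350.3,366.5)),('w2',(253,304.8),(370.3,314.5)),('w3',(309.6,286.2),(367.4,272)),('btn',(452.1,200.9),(334.6,160)),('post',(453.8,250.3),(372.5,161.3)),
 ('panc1',(411.2,278.8),(398.5,184.3)),('panc2',(478.8,278.0),(398.5,184.3)),('panC',(479.5,325),(434.5,188.5)),('panD',(411.6,325.5),(425.8,216.2)),('panE',(411.2,278.8),(386.5,210))]:
    print(n,*tri(a,b))
# housing top corners a1
for u,v in [(121,31),(216,31),(221,214),(112,214)]: print('H',atz(c,400+u/3.4,165+v/3.4,.12))
for u,v in [(38,387),(268,384),(271,543),(40,545)]: print('Pn',atz(c,400+u/3.4,165+v/3.4,.06))
E
```

```text
w1 [0.4092 0.2716 0.0343]
w2 [0.4095 0.1515 0.0352]
w3 [0.4453 0.0377 0.0357]
pan [ 0.4109 -0.2213  0.0587]
pan+ [ 0.4114 -0.1834  0.0578]
pan- [ 0.4102 -0.2599  0.0571]
pan_b [ 0.3804 -0.2205  0.0573]
btn [ 0.594  -0.2212  0.1331]
post [ 0.5054 -0.2187  0.1418]
bench [ 0.3533 -0.1029 -0.0003]
housing [ 0.6259 -0.2079  0.1204]
w1 [0.4093 0.2721 0.0336] 0.0006700433334840831
w2 [0.4093 0.1515 0.0343] 0.0009744952401739597
w3 [0.4446 0.0384 0.0346] 0.0006192109412780759
btn [ 0.5941 -0.2209  0.1345] 0.0005254602392376009
post [ 0.5042 -0.2178  0.1444] 0.0011864156409965945
panc1 [ 0.4427 -0.147   0.1314] 0.02757685414093652
panc2 [ 0.4549 -0.2881  0.0581] 0.0017359959053056754
panC [ 0.3667 -0.2838  0.0622] 0.0001453165345304008
panD [ 0.3667 -0.1559  0.0604] 0.0011904957193415995
panE [ 0.455  -0.1584  0.0595] 0.002627588229480631
H [ 0.6464 -0.1971  0.12  ]
H [ 0.6453 -0.2479  0.12  ]
H [ 0.5464 -0.2464  0.12  ]
H [ 0.5475 -0.1887  0.12  ]
Pn [ 0.4562 -0.158   0.06  ]
Pn [ 0.4558 -0.2873  0.06  ]
Pn [ 0.367 -0.285  0.06 ]
Pn [ 0.3677 -0.1562  0.06  ]
```

Both views agree. The empty pan face is about 57.5 mm up, so one weight would leave it near 47 mm and two near 37.5 mm: two weights are needed. The brass (pale yellow) weights are at top (194,306), (254,305) and (309,286). The orange one at (259,189) is the decoy and I'll leave it. I'll use w2 (254,305) first, then w1.

```bash
cat >> h.py <<'E'
np.set_printoptions(precision=4,suppress=True)
def rel(target,yaw=None):
    # target world TCP; yaw: direction (deg) of tool y in world; None keeps
    s=r.get_state(); M=R.from_euler('xyz',s['eef_rot'],degrees=True).as_matrix()
    print('t',round(s['time_s'],2),'tcp',s['tcp_pos'],'w',round(s['gripper_width'],4),'F',s['contact_force'],'ydir',np.degrees(np.arctan2(M[1,1],M[0,1])).round(2),'q',s['joints'].round(1))
    print(' shift tool',M.T@(np.array(target)-s['tcp_pos']))
    if yaw is not None:
        a=np.radians(yaw); x=np.array([0,0,-1.]); y=np.array([np.cos(a),np.sin(a),0]); D=np.c_[x,y,np.cross(x,y)]
        print(' rotvec tool',R.from_matrix(M.T@D).as_rotvec(degrees=True))
    return M
E
python3 - <<'E'
from h import *
print(rel((.4095,.1515,.15),90)); rel((.4095,.1515,.15),-90)
c=load('top')
print(P(c,330,250),P(c,345,190),P(c,361,296),P(c,273,237))
E
```

```text
t 0.1 tcp [ 0.2235 -0.6365  0.2257] w 0.0878 F [ 0.1553 -0.9177 -0.4401] ydir 109.35 q [-54.1  20.6   0.6  -0.  -70.1 -16.5]
 shift tool [0.0766 0.6817 0.4366]
 rotvec tool [19.3489 -0.0233 -0.0818]
[[-0.0006 -0.3313  0.9435]
 [ 0.0013  0.9435  0.3313]
 [-1.      0.0015 -0.0002]]
t 0.1 tcp [ 0.2235 -0.6365  0.2257] w 0.0878 F [ 0.1553 -0.9177 -0.4401] ydir 109.35 q [-54.1  20.6   0.6  -0.  -70.1 -16.5]
 shift tool [0.0766 0.6817 0.4366]
 rotvec tool [-160.6511    0.1158   -0.033 ]
[ 0.5166 -0.0036  0.0289] [ 0.6339 -0.0351  0.0503] [ 0.4236 -0.0639  0.0238] [0.5476 0.1137 0.001 ]
```

```bash
python3 - <<'E'
from h import *
c=load('top')
for u,v in [(510,150),(520,200),(545,285),(560,200),(560,288),(620,285),(560,120)]: print((u,v),P(c,u,v))
M=rel((.30,-.42,.23),90)
s=r.get_state()['tcp_pos']
for p in [(.30,-.42,.23),(.40,-.22,.23),(.43,0,.2)]: print(M.T@(np.array(p)-s))
E
```

```text
(510, 150) [ 0.7053 -0.3599  0.0578]
(520, 200) [ 0.603  -0.3671  0.0743]
(545, 285) [ 0.4415 -0.3797  0.1286]
(560, 200) [ 0.5783 -0.3695  0.2165]
(560, 288) [ 0.437  -0.3798  0.1799]
(620, 285) [ 0.4406 -0.47    0.1928]
(560, 120) [ 0.7039 -0.3682  0.2335]
t 0.1 tcp [ 0.2235 -0.6365  0.2257] w 0.0878 F [ 0.1553 -0.9177 -0.4401] ydir 109.35 q [-54.1  20.6   0.6  -0.  -70.1 -16.5]
 shift tool [-0.0041  0.1789  0.1439]
 rotvec tool [19.3489 -0.0233 -0.0818]
[-0.0041  0.1789  0.1439]
[-0.0038  0.3345  0.3045]
[0.0264 0.5321 0.4057]
```

```bash
python3 -m creep '[{"ty":0.179,"tz":0.144,"ax":19.35},{"ty":0.179,"tz":0.144,"ax":19.35},{"ty":0.179,"tz":0.144,"ax":19.35},{"ty":0.179,"tz":0.144,"ax":19.35},{"ty":0.179,"tz":0.144,"ax":19.35}]'; python3 -c "
from h import *
rel((.40,-.22,.23),90);rel((.43,0,.2),90);rel((.4095,.1515,.12),90)"
```

```text
t 0.1 tcp [ 0.2235 -0.6365  0.2257] w 0.0878 F [ 0.1553 -0.9177 -0.4401] ydir 109.35 q [-54.1  20.6   0.6  -0.  -70.1 -16.5]
 shift tool [-0.0038  0.3345  0.3045]
 rotvec tool [19.3489 -0.0233 -0.0818]
t 0.1 tcp [ 0.2235 -0.6365  0.2257] w 0.0878 F [ 0.1553 -0.9177 -0.4401] ydir 109.35 q [-54.1  20.6   0.6  -0.  -70.1 -16.5]
 shift tool [0.0264 0.5321 0.4057]
 rotvec tool [19.3489 -0.0233 -0.0818]
t 0.1 tcp [ 0.2235 -0.6365  0.2257] w 0.0878 F [ 0.1553 -0.9177 -0.4401] ydir 109.35 q [-54.1  20.6   0.6  -0.  -70.1 -16.5]
 shift tool [0.1066 0.6817 0.4366]
 rotvec tool [19.3489 -0.0233 -0.0818]invalid input
```

The rows were refused and nothing moved. I'll give all seven keys.

```bash
python3 -m creep '[{"ax":6,"ay":0,"az":0,"tx":0,"ty":0.039,"tz":0.031,"fingers":0.06},{"ax":13,"ay":0,"az":0,"tx":0,"ty":0.078,"tz":0.062,"fingers":0.06},{"ax":19.35,"ay":0,"az":0,"tx":0,"ty":0.117,"tz":0.093,"fingers":0.06},{"ax":19.35,"ay":0,"az":0,"tx":0,"ty":0.155,"tz":0.124,"fingers":0.06},{"ax":19.35,"ay":0,"az":0,"tx":0,"ty":0.179,"tz":0.144,"fingers":0.06}]' 20; python3 -c "
from h import *
rel((.40,-.22,.23),90);rel((.43,0,.2),90);rel((.4095,.1515,.12),90)"
```

```text
time_s: 0.6
tcp_pos: [0.3004, -0.4175, 0.2265]
eef_rot: [70.0, 90.0, 70.0]
contact_force: [0.4, 0.1, 0.7]
gripper_width: 0.0612
t 0.6 tcp [ 0.3004 -0.4175  0.2265] w 0.0612 F [0.4495 0.0818 0.676 ] ydir 90.03 q [-32.4   5.3 -19.3  -0.  -65.4 -57.6]
 shift tool [-0.0034  0.1975  0.0997]
 rotvec tool [ 0.0333  0.0109 -0.03  ]
t 0.6 tcp [ 0.3004 -0.4175  0.2265] w 0.0612 F [0.4495 0.0818 0.676 ] ydir 90.03 q [-32.4   5.3 -19.3  -0.  -65.4 -57.6]
 shift tool [0.0267 0.4174 0.1299]
 rotvec tool [ 0.0333  0.0109 -0.03  ]
t 0.6 tcp [ 0.3004 -0.4175  0.2265] w 0.0612 F [0.4495 0.0818 0.676 ] ydir 90.03 q [-32.4   5.3 -19.3  -0.  -65.4 -57.6]
 shift tool [0.1068 0.5689 0.1094]
 rotvec tool [ 0.0333  0.0109 -0.03  ]
```

```bash
python3 -m creep '[{"ax":0,"ay":0,"az":0,"tx":0,"ty":0.04,"tz":0.022,"fingers":0.06},{"ax":0,"ay":0,"az":0,"tx":0,"ty":0.082,"tz":0.044,"fingers":0.06},{"ax":0,"ay":0,"az":0,"tx":0,"ty":0.124,"tz":0.066,"fingers":0.06},{"ax":0,"ay":0,"az":0,"tx":0,"ty":0.164,"tz":0.088,"fingers":0.06},{"ax":0,"ay":0,"az":0,"tx":0,"ty":0.204,"tz":0.11,"fingers":0.06}]' 20
python3 -m creep '[{"ax":0,"ay":0,"az":0,"tx":0.01,"ty":0.046,"tz":0.008,"fingers":0.06},{"ax":0,"ay":0,"az":0,"tx":0.02,"ty":0.092,"tz":0.016,"fingers":0.06},{"ax":0,"ay":0,"az":0,"tx":0.03,"ty":0.138,"tz":0.016,"fingers":0.06},{"ax":0,"ay":0,"az":0,"tx":0.04,"ty":0.184,"tz":0.016,"fingers":0.06},{"ax":0,"ay":0,"az":0,"tx":0.05,"ty":0.23,"tz":0.016,"fingers":0.06}]' 20;
python3 -c "
from h import *
rel((.4095,.1515,.08),90)"
```

```text
time_s: 1.1
tcp_pos: [0.4105, -0.2144, 0.2266]
eef_rot: [16.3, 90.0, 16.3]
contact_force: [1.3, -1.6, 0.9]
gripper_width: 0.0597
time_s: 1.6
tcp_pos: [0.4256, 0.0156, 0.1762]
eef_rot: [38.7, 90.0, 38.7]
contact_force: [1.8, 0.2, -0.4]
gripper_width: 0.0599
t 1.6 tcp [0.4256 0.0156 0.1762] w 0.0599 F [ 1.8416  0.221  -0.4311] ydir 90.01 q [  28.9   -1.2  -33.3   -0.   -57.9 -118.8]
 shift tool [ 0.0963  0.1359 -0.0162]
 rotvec tool [ 0.0064  0.0162 -0.013 ]
```

```bash
python3 -m creep '[{"ax":0,"ay":0,"az":0,"tx":0.02,"ty":0.04,"tz":-0.005,"fingers":0.06},{"ax":0,"ay":0,"az":0,"tx":0.04,"ty":0.08,"tz":-0.01,"fingers":0.06},{"ax":0,"ay":0,"az":0,"tx":0.065,"ty":0.115,"tz":-0.016,"fingers":0.06},{"ax":0,"ay":0,"az":0,"tx":0.096,"ty":0.136,"tz":-0.016,"fingers":0.06},{"ax":0,"ay":0,"az":0,"tx":0.096,"ty":0.136,"tz":-0.016,"fingers":0.06}]' 20;
python3 -c "
from h import *
rel((.4095,.1515,.006),90); c=cap('top','b1.png'); crop(c,200,250,320,340,6,'b1.png')
s=cap('side'); crop(s,310,230,440,360,4,'b2.png')"
```

```text
time_s: 2.1
tcp_pos: [0.4083, 0.1505, 0.0774]
eef_rot: [-140.0, 89.7, -139.9]
contact_force: [-0.2, -0.3, -0.5]
gripper_width: 0.0598
t 2.1 tcp [0.4083 0.1505 0.0774] w 0.0598 F [-0.2195 -0.3492 -0.486 ] ydir 90.14 q [  46.4    7.4  -39.7   -0.1  -43.2 -136.2]
 shift tool [0.0713 0.0013 0.0015]
 rotvec tool [ 0.1353 -0.2422  0.2038]
```

View pics/b2.png

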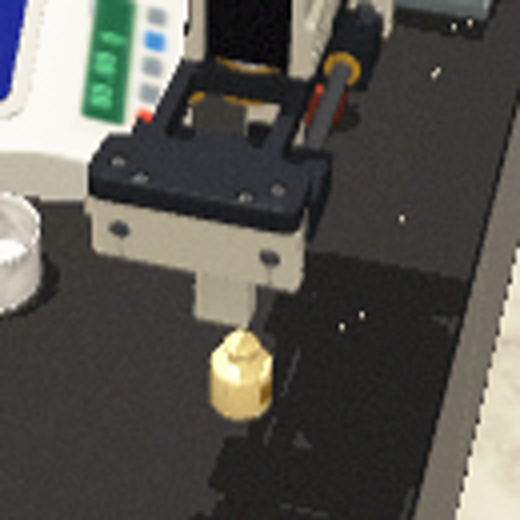

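The fingers are aligned over the second weight, whose knob is at crop (243,345). I'll descend and grip.

```bash
python3 -m creep '[{"ax":0,"ay":0,"az":0,"tx":0.03,"ty":0.001,"tz":0.001,"fingers":0.06},{"ax":0,"ay":0,"az":0,"tx":0.055,"ty":0.001,"tz":0.001,"fingers":0.06},{"ax":0,"ay":0,"az":0,"tx":0.071,"ty":0.001,"tz":0.001,"fingers":0.06},{"ax":0,"ay":0,"az":0,"tx":0.071,"ty":0.001,"tz":0.001,"fingers":0.06},{"ax":0,"ay":0,"az":0,"tx":0.071,"ty":0.001,"tz":0.001,"fingers":0.01}]' 20
python3 -m creep '[{"ax":0,"ay":0,"az":0,"tx":0,"ty":0,"tz":0,"fingers":0.01},{"ax":0,"ay":0,"az":0,"tx":0,"ty":0,"tz":0,"fingers":0.01},{"ax":0,"ay":0,"az":0,"tx":0,"ty":0,"tz":0,"fingers":0.01},{"ax":0,"ay":0,"az":0,"tx":0,"ty":0,"tz":0,"fingers":0.01}]' 20
python3 -m creep '[{"ax":0,"ay":0,"az":0,"tx":-0.03,"ty":0,"tz":0,"fingers":0.01},{"ax":0,"ay":0,"az":0,"tx":-0.07,"ty":0,"tz":0,"fingers":0.01},{"ax":0,"ay":0,"az":0,"tx":-0.11,"ty":-0.02,"tz":0,"fingers":0.01},{"ax":0,"ay":0,"az":0,"tx":-0.14,"ty":-0.05,"tz":0.01,"fingers":0.01},{"ax":0,"ay":0,"az":0,"tx":-0.15,"ty":-0.09,"tz":0.015,"fingers":0.01}]' 20
python3 -c "
from h import *
rel((.411,-.2555,.15),90)"
```

```text
time_s: 2.7
tcp_pos: [0.4118, 0.1506, 0.0105]
eef_rot: [30.9, 90.0, 30.9]
contact_force: [-0.3, 0.6, 0.3]
gripper_width: 0.056
time_s: 3.1
tcp_pos: [0.4116, 0.1513, 0.0101]
eef_rot: [44.7, 89.9, 44.7]
contact_force: [0.0, 1.5, 0.6]
gripper_width: 0.0255
time_s: 3.6
tcp_pos: [0.4282, 0.0615, 0.1632]
eef_rot: [27.0, 89.6, 27.1]
contact_force: [1.7, 0.4, -1.2]
gripper_width: 0.0251
t 3.6 tcp [0.4282 0.0615 0.1632] w 0.0251 F [ 1.6538  0.3953 -1.2249] ydir 90.17 q [  34.5    0.1  -33.9    0.1  -55.6 -124.4]
 shift tool [ 0.0122 -0.317  -0.0183]
 rotvec tool [ 0.1733  0.3225 -0.1646]
```

```bash
python3 -m creep '[{"ax":0,"ay":0,"az":0,"tx":0,"ty":-0.035,"tz":0,"fingers":0.01},{"ax":0,"ay":0,"az":0,"tx":0,"ty":-0.075,"tz":0,"fingers":0.01},{"ax":0,"ay":0,"az":0,"tx":0,"ty":-0.115,"tz":0,"fingers":0.01},{"ax":0,"ay":0,"az":0,"tx":0,"ty":-0.155,"tz":-0.005,"fingers":0.01},{"ax":0,"ay":0,"az":0,"tx":0,"ty":-0.195,"tz":-0.01,"fingers":0.01}]' 20
python3 -m creep '[{"ax":0,"ay":0,"az":0,"tx":0,"ty":-0.035,"tz":0,"fingers":0.01},{"ax":0,"ay":0,"az":0,"tx":0.005,"ty":-0.07,"tz":0,"fingers":0.01},{"ax":0,"ay":0,"az":0,"tx":0.012,"ty":-0.1,"tz":-0.005,"fingers":0.01},{"ax":0,"ay":0,"az":0,"tx":0.02,"ty":-0.122,"tz":-0.008,"fingers":0.01},{"ax":0,"ay":0,"az":0,"tx":0.03,"ty":-0.122,"tz":-0.008,"fingers":0.01}]' 20
python3 -c "
from h import *
rel((.411,-.2555,.08),90)"
```

```text
time_s: 4.1
tcp_pos: [0.4155, -0.1357, 0.1596]
eef_rot: [59.9, 90.0, 59.9]
contact_force: [1.3, -0.2, -1.2]
gripper_width: 0.0248
time_s: 4.6
tcp_pos: [0.4076, -0.2581, 0.1291]
eef_rot: [-165.9, 90.0, -166.1]
contact_force: [-0.4, 0.2, -0.6]
gripper_width: 0.0244
t 4.6 tcp [ 0.4076 -0.2581  0.1291] w 0.0244 F [-0.4255  0.2438 -0.5663] ydir 89.86 q [ -8.9   7.6 -30.8   0.  -51.6 -81.2]
 shift tool [0.0491 0.0026 0.0034]
 rotvec tool [-0.1428 -0.0241  0.006 ]
```

```bash
python3 -m creep '[{"ax":0,"ay":0,"az":0,"tx":0.015,"ty":0.002,"tz":0.003,"fingers":0.01},{"ax":0,"ay":0,"az":0,"tx":0.025,"ty":0.002,"tz":0.003,"fingers":0.01},{"ax":0,"ay":0,"az":0,"tx":0.035,"ty":0.002,"tz":0.003,"fingers":0.01},{"ax":0,"ay":0,"az":0,"tx":0.035,"ty":0.002,"tz":0.003,"fingers":0.01}]' 20
python3 -c "
from h import *
rel((.411,-.2555,.07),90)
s=cap('side'); crop(s,350,120,470,240,5,'c1.png')"
```

```text
time_s: 5.0
tcp_pos: [0.4103, -0.2536, 0.0933]
eef_rot: [165.3, 89.9, 165.3]
contact_force: [-0.1, 1.2, -1.4]
gripper_width: 0.0251
t 5.0 tcp [ 0.4103 -0.2536  0.0933] w 0.0251 F [-0.1286  1.2212 -1.3554] ydir 90.03 q [ -8.3  10.3 -33.2  -0.  -46.6 -81.6]
 shift tool [ 0.0233 -0.0019  0.0008]
 rotvec tool [ 0.0319 -0.1389 -0.0364]
```

View pics/c1.png

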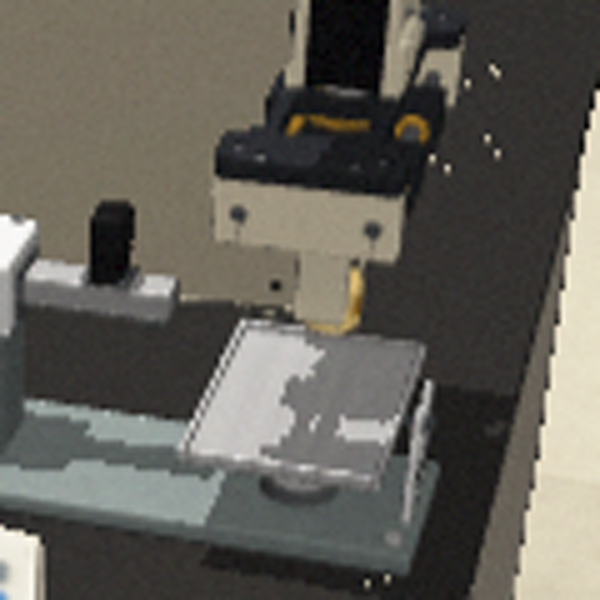

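The weight (crop (350,300)) is held a little below the fingertips and clear above the pan. I'll lower it until the pan carries it.

```bash
python3 -m creep '[{"ax":0,"ay":0,"az":0,"tx":0.01,"ty":-0.001,"tz":0.001,"fingers":0.01},{"ax":0,"ay":0,"az":0,"tx":0.02,"ty":-0.001,"tz":0.001,"fingers":0.01},{"ax":0,"ay":0,"az":0,"tx":0.025,"ty":-0.001,"tz":0.001,"fingers":0.01},{"ax":0,"ay":0,"az":0,"tx":0.03,"ty":-0.001,"tz":0.001,"fingers":0.01},{"ax":0,"ay":0,"az":0,"tx":0.034,"ty":-0.001,"tz":0.001,"fingers":0.01}]' 20
python3 -c "
from h import *
rel((.411,-.2555,.07),90)
s=cap('side'); crop(s,350,120,470,240,5,'c2.png')"
```

```text
time_s: 5.55
tcp_pos: [0.412, -0.2552, 0.0601]
eef_rot: [176.4, 90.0, 176.4]
contact_force: [-0.7, 1.1, -0.3]
gripper_width: 0.0253
t 5.55 tcp [ 0.412  -0.2552  0.0601] w 0.0253 F [-0.7304  1.1083 -0.3355] ydir 90.01 q [ -8.5  13.2 -35.2   0.  -41.7 -81.5]
 shift tool [-0.0099 -0.0003 -0.001 ]
 rotvec tool [ 0.0058 -0.0307 -0.0019]
```

View pics/c2.png

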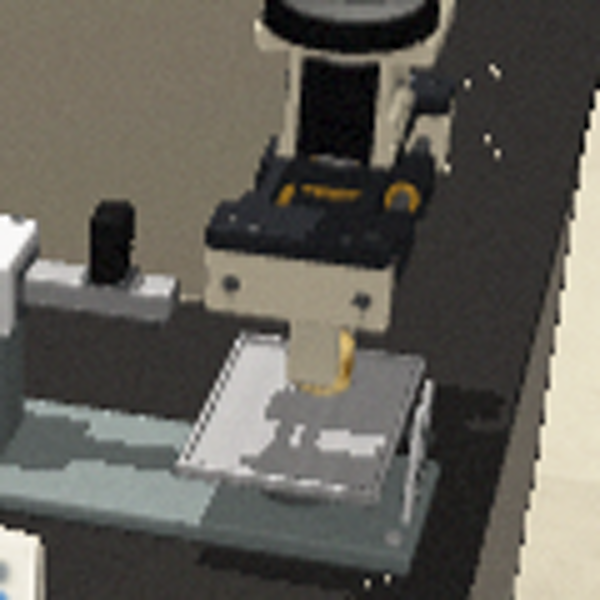

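The pan has sunk a little with the weight on its face (crop (330,390)). Release and rise.

```bash
python3 -m creep '[{"ax":0,"ay":0,"az":0,"tx":0,"ty":0,"tz":0,"fingers":0.045},{"ax":0,"ay":0,"az":0,"tx":0,"ty":0,"tz":0,"fingers":0.045},{"ax":0,"ay":0,"az":0,"tx":0,"ty":0,"tz":0,"fingers":0.045},{"ax":0,"ay":0,"az":0,"tx":-0.01,"ty":0,"tz":0,"fingers":0.045},{"ax":0,"ay":0,"az":0,"tx":-0.03,"ty":0,"tz":0,"fingers":0.045}]' 20
python3 -m creep '[{"ax":0,"ay":0,"az":0,"tx":-0.03,"ty":0,"tz":0,"fingers":0.045},{"ax":0,"ay":0,"az":0,"tx":-0.06,"ty":0.02,"tz":0,"fingers":0.06},{"ax":0,"ay":0,"az":0,"tx":-0.08,"ty":0.05,"tz":0,"fingers":0.06},{"ax":0,"ay":0,"az":0,"tx":-0.09,"ty":0.09,"tz":0.005,"fingers":0.06},{"ax":0,"ay":0,"az":0,"tx":-0.09,"ty":0.13,"tz":0.01,"fingers":0.06}]' 20
python3 -c "
from h import *
rel((.4095,.272,.15),90)
s=cap('side'); crop(s,330,130,450,250,5,'c3.png')
c=cap('top'); crop(c,380,240,500,340,6,'c4.png')"
```

```text
time_s: 6.1
tcp_pos: [0.4113, -0.255, 0.0905]
eef_rot: [167.3, 89.9, 167.3]
contact_force: [0.4, -0.7, -0.5]
gripper_width: 0.0447
time_s: 6.6
tcp_pos: [0.4232, -0.1242, 0.1834]
eef_rot: [3.0, 89.7, 2.9]
contact_force: [1.1, 0.5, -0.3]
gripper_width: 0.0598
t 6.6 tcp [ 0.4232 -0.1242  0.1834] w 0.0598 F [ 1.0821  0.4541 -0.3182] ydir 89.95 q [  9.4  -0.2 -31.2   0.  -58.7 -99.5]
 shift tool [ 0.0334  0.3962 -0.0142]
 rotvec tool [-0.0544  0.2722 -0.0141]
```

View pics/c3.png

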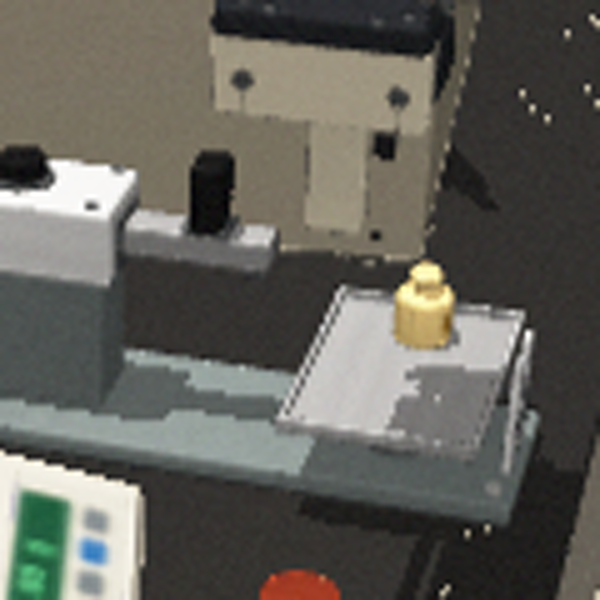

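View pics/c4.png

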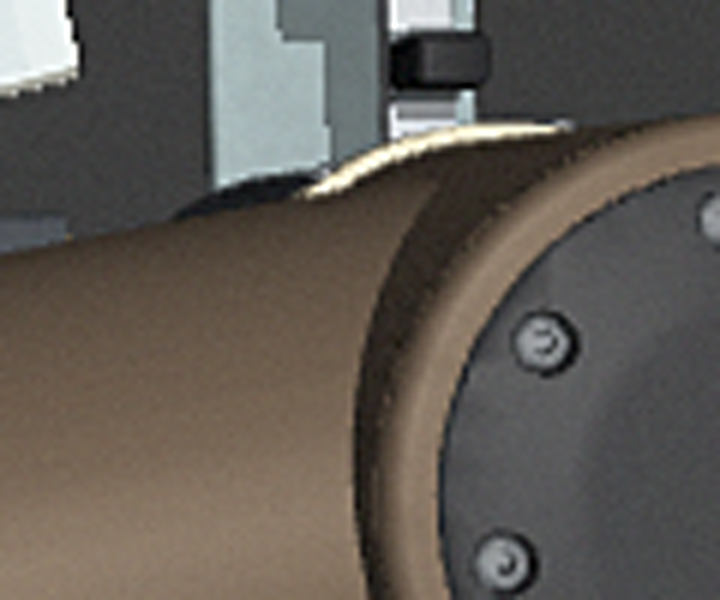

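The weight stands on the pan (crop (425,310)), and the pan is visibly lower. I'll check its height from the side depth and carry on.

```bash
python3 -c "
from h import *
s=load('side')
for u,v in [(396,208),(400,195),(415,210),(425,210)]: print(P(s,u,v))
"
python3 -m creep '[{"ax":0,"ay":0,"az":0,"tx":0,"ty":0.04,"tz":0,"fingers":0.06},{"ax":0,"ay":0,"az":0,"tx":0,"ty":0.085,"tz":0,"fingers":0.06},{"ax":0,"ay":0,"az":0,"tx":0,"ty":0.13,"tz":0,"fingers":0.06},{"ax":0,"ay":0,"az":0,"tx":0,"ty":0.175,"tz":0,"fingers":0.06},{"ax":0,"ay":0,"az":0,"tx":0,"ty":0.22,"tz":0,"fingers":0.06}]' 20
python3 -m creep '[{"ax":0,"ay":0,"az":0,"tx":0.01,"ty":0.045,"tz":0,"fingers":0.06},{"ax":0,"ay":0,"az":0,"tx":0.03,"ty":0.09,"tz":-0.005,"fingers":0.06},{"ax":0,"ay":0,"az":0,"tx":0.06,"ty":0.13,"tz":-0.01,"fingers":0.06},{"ax":0,"ay":0,"az":0,"tx":0.09,"ty":0.165,"tz":-0.014,"fingers":0.06},{"ax":0,"ay":0,"az":0,"tx":0.1,"ty":0.176,"tz":-0.014,"fingers":0.06}]' 20
python3 -c "
from h import *
rel((.4092,.272,.009),90)
s=cap('side'); crop(s,280,260,420,420,3.5,'d1.png')"
```

```text
[ 0.4382 -0.1884  0.0506]
[ 0.4425 -0.2537  0.0487]
[ 0.396  -0.1962  0.048 ]
[ 0.3746 -0.2036  0.0474]
time_s: 7.2
tcp_pos: [0.422, 0.0962, 0.1816]
eef_rot: [32.4, 89.9, 32.4]
contact_force: [0.3, 0.4, 0.6]
gripper_width: 0.06
time_s: 7.7
tcp_pos: [0.4073, 0.2724, 0.0786]
eef_rot: [-127.2, 89.9, -127.1]
contact_force: [0.8, -0.9, 0.5]
gripper_width: 0.0597
t 7.7 tcp [0.4073 0.2724 0.0786] w 0.0597 F [ 0.842  -0.8764  0.5006] ydir 90.12 q [  56.8   12.1  -33.3   -0.   -44.7 -146.7]
 shift tool [ 0.0695 -0.0002  0.002 ]
 rotvec tool [ 0.1188 -0.0891  0.1175]
```

View pics/d1.png

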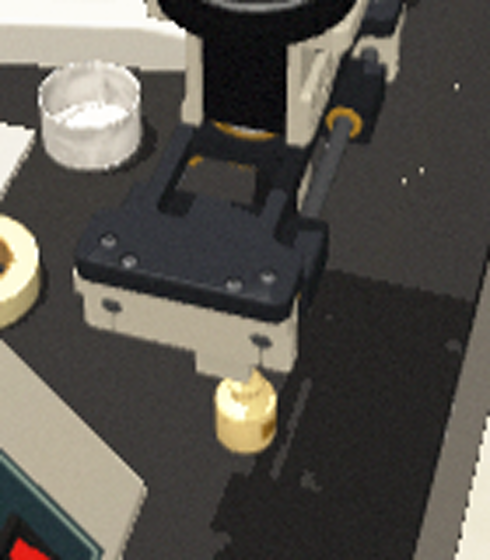

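```bash
python3 -c "
from h import *
np.savez
c=cap('top','d2.png'); crop(c,100,220,260,340,5,'d2.png')
for u,v in [(160,285),(163,289),(155,280),(140,291),(163,240)]: print((u,v),P(c,u,v))
"
```

```text
(160, 285) [0.452  0.3359 0.0412]
(163, 289) [0.4469 0.2487 0.2834]
(155, 280) [0.462  0.3415 0.0542]
(140, 291) [0.446  0.2474 0.3755]
(163, 240) [0.5433 0.3361 0.0252]
```

View pics/d2.png

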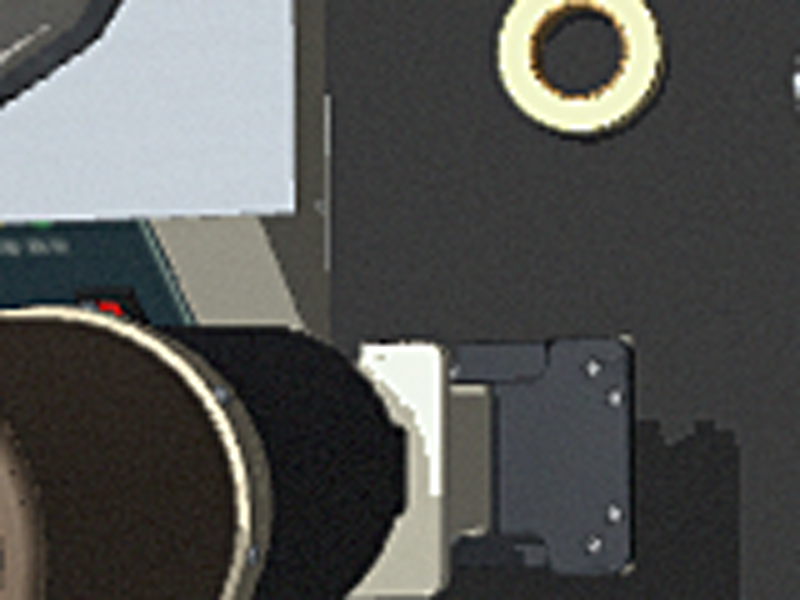

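The device's sloped panel reaches z = 75 mm only at about x = 0.478, and the gripper body stays below x = 0.448. That's clear, so I'll descend.

```bash
python3 -m creep '[{"ax":0,"ay":0,"az":0,"tx":0.03,"ty":0,"tz":0.001,"fingers":0.06},{"ax":0,"ay":0,"az":0,"tx":0.055,"ty":0,"tz":0.001,"fingers":0.06},{"ax":0,"ay":0,"az":0,"tx":0.07,"ty":0,"tz":0.001,"fingers":0.06},{"ax":0,"ay":0,"az":0,"tx":0.07,"ty":0,"tz":0.001,"fingers":0.06},{"ax":0,"ay":0,"az":0,"tx":0.07,"ty":0,"tz":0.001,"fingers":0.01}]' 20
python3 -m creep '[{"ax":0,"ay":0,"az":0,"tx":0,"ty":0,"tz":0,"fingers":0.01},{"ax":0,"ay":0,"az":0,"tx":0,"ty":0,"tz":0,"fingers":0.01},{"ax":0,"ay":0,"az":0,"tx":0,"ty":0,"tz":0,"fingers":0.01},{"ax":0,"ay":0,"az":0,"tx":0,"ty":0,"tz":0,"fingers":0.01}]' 20
python3 -m creep '[{"ax":0,"ay":0,"az":0,"tx":-0.03,"ty":0,"tz":0,"fingers":0.01},{"ax":0,"ay":0,"az":0,"tx":-0.07,"ty":0,"tz":0,"fingers":0.01},{"ax":0,"ay":0,"az":0,"tx":-0.11,"ty":-0.02,"tz":0,"fingers":0.01},{"ax":0,"ay":0,"az":0,"tx":-0.14,"ty":-0.05,"tz":0.01,"fingers":0.01},{"ax":0,"ay":0,"az":0,"tx":-0.15,"ty":-0.09,"tz":0.015,"fingers":0.01}]' 20
python3 -c "
from h import *
rel((.411,-.1875,.15),90)"
```

```text
time_s: 8.3
tcp_pos: [0.4099, 0.2704, 0.0118]
eef_rot: [40.3, 89.9, 40.3]
contact_force: [-0.7, 0.4, 0.2]
gripper_width: 0.0559
time_s: 8.7
tcp_pos: [0.4096, 0.2715, 0.0113]
eef_rot: [54.7, 89.9, 54.7]
contact_force: [0.1, 0.8, 2.2]
gripper_width: 0.0257
time_s: 9.2
tcp_pos: [0.4258, 0.1818, 0.164]
eef_rot: [38.6, 89.7, 38.7]
contact_force: [1.2, -0.3, -1.6]
gripper_width: 0.025
t 9.2 tcp [0.4258 0.1818 0.164 ] w 0.025 F [ 1.2368 -0.2861 -1.6242] ydir 90.15 q [  47.6    3.2  -30.6    0.1  -55.9 -137.5]
 shift tool [ 0.0127 -0.3693 -0.0158]
 rotvec tool [ 0.1486  0.2525 -0.2018]
```

```bash
python3 -m creep '[{"ax":0,"ay":0,"az":0,"tx":0,"ty":-0.04,"tz":0,"fingers":0.01},{"ax":0,"ay":0,"az":0,"tx":0,"ty":-0.085,"tz":0,"fingers":0.01},{"ax":0,"ay":0,"az":0,"tx":0,"ty":-0.13,"tz":0,"fingers":0.01},{"ax":0,"ay":0,"az":0,"tx":0,"ty":-0.175,"tz":0,"fingers":0.01},{"ax":0,"ay":0,"az":0,"tx":0,"ty":-0.22,"tz":-0.002,"fingers":0.01}]' 20
python3 -m creep '[{"ax":0,"ay":0,"az":0,"tx":0,"ty":-0.045,"tz":-0.005,"fingers":0.01},{"ax":0,"ay":0,"az":0,"tx":0.005,"ty":-0.085,"tz":-0.01,"fingers":0.01},{"ax":0,"ay":0,"az":0,"tx":0.012,"ty":-0.12,"tz":-0.012,"fingers":0.01},{"ax":0,"ay":0,"az":0,"tx":0.025,"ty":-0.149,"tz":-0.012,"fingers":0.01},{"ax":0,"ay":0,"az":0,"tx":0.04,"ty":-0.149,"tz":-0.012,"fingers":0.01}]' 20
python3 -c "
from h import *
rel((.4105,-.1875,.085),90)"
```

```text
time_s: 9.7
tcp_pos: [0.4216, -0.0409, 0.1607]
eef_rot: [38.0, 90.0, 38.0]
contact_force: [1.6, 0.2, -0.6]
gripper_width: 0.0253
time_s: 10.2
tcp_pos: [0.4098, -0.1907, 0.1202]
eef_rot: [-56.2, 90.0, -56.4]
contact_force: [0.1, 1.1, -2.0]
gripper_width: 0.0255
t 10.2 tcp [ 0.4098 -0.1907  0.1202] w 0.0255 F [ 0.1239  1.0566 -2.026 ] ydir 89.83 q [  0.2   5.3 -35.    0.  -49.7 -90.3]
 shift tool [0.0352 0.0032 0.0007]
 rotvec tool [-0.1714  0.0098  0.0147]
```

```bash
python3 -m creep '[{"ax":0,"ay":0,"az":0,"tx":0.02,"ty":0,"tz":0,"fingers":0.01},{"ax":0,"ay":0,"az":0,"tx":0.035,"ty":0,"tz":0,"fingers":0.01},{"ax":0,"ay":0,"az":0,"tx":0.045,"ty":0,"tz":0,"fingers":0.01},{"ax":0,"ay":0,"az":0,"tx":0.045,"ty":0,"tz":0,"fingers":0.01}]' 20
python3 -c "
from h import *
rel((.4105,-.1875,.05),90)
s=cap('side'); crop(s,350,120,470,240,5,'e1.png')"
```

```text
time_s: 10.6
tcp_pos: [0.4091, -0.1881, 0.0744]
eef_rot: [176.0, 89.8, 176.0]
contact_force: [0.0, 0.5, -1.1]
gripper_width: 0.025
t 10.6 tcp [ 0.4091 -0.1881  0.0744] w 0.025 F [ 0.003   0.543  -1.1413] ydir 90.0 q [  0.5   9.  -38.3  -0.  -42.9 -90.5]
 shift tool [0.0244 0.0006 0.0014]
 rotvec tool [-0.0002 -0.162  -0.0113]
```

View pics/e1.png

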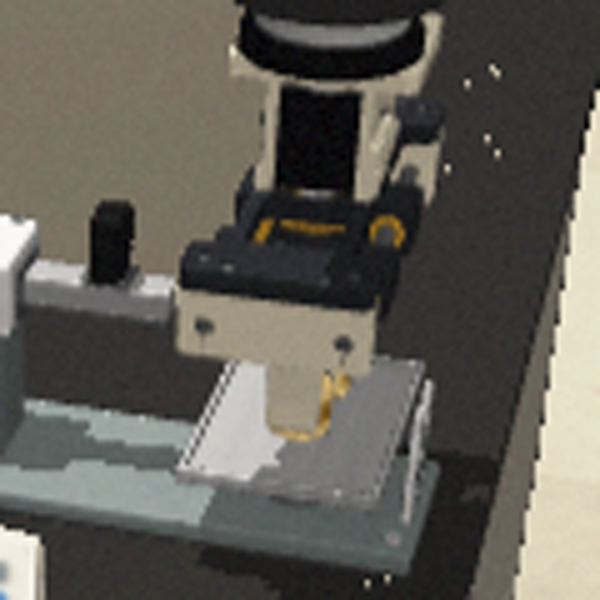

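```bash
python3 -m creep '[{"ax":0,"ay":0,"az":0,"tx":0.008,"ty":0,"tz":0.001,"fingers":0.01},{"ax":0,"ay":0,"az":0,"tx":0.015,"ty":0,"tz":0.001,"fingers":0.01},{"ax":0,"ay":0,"az":0,"tx":0.02,"ty":0,"tz":0.001,"fingers":0.01},{"ax":0,"ay":0,"az":0,"tx":0.024,"ty":0,"tz":0.001,"fingers":0.01},{"ax":0,"ay":0,"az":0,"tx":0.024,"ty":0,"tz":0.001,"fingers":0.01}]' 20
python3 -m creep '[{"ax":0,"ay":0,"az":0,"tx":0,"ty":0,"tz":0,"fingers":0.045},{"ax":0,"ay":0,"az":0,"tx":0,"ty":0,"tz":0,"fingers":0.045},{"ax":0,"ay":0,"az":0,"tx":0,"ty":0,"tz":0,"fingers":0.045},{"ax":0,"ay":0,"az":0,"tx":-0.01,"ty":0,"tz":0,"fingers":0.045},{"ax":0,"ay":0,"az":0,"tx":-0.03,"ty":0,"tz":0,"fingers":0.045}]' 20
python3 -m creep '[{"ax":0,"ay":0,"az":0,"tx":-0.04,"ty":0,"tz":0,"fingers":0.045},{"ax":0,"ay":0,"az":0,"tx":-0.08,"ty":0,"tz":0,"fingers":0.045},{"ax":0,"ay":0,"az":0,"tx":-0.12,"ty":0,"tz":0,"fingers":0},{"ax":0,"ay":0,"az":0,"tx":-0.13,"ty":0,"tz":0,"fingers":0},{"ax":0,"ay":0,"az":0,"tx":-0.13,"ty":0,"tz":0,"fingers":0}]' 20
python3 -c "
from h import *
rel((.594,-.221,.16),90)
s=cap('side'); crop(s,330,130,450,250,5,'e2.png')
for u,v in [(396,208),(400,208),(394,195),(415,210),(425,210),(420,200)]: print(P(s,u,v))"
```

```text
time_s: 11.15
tcp_pos: [0.411, -0.1882, 0.0511]
eef_rot: [178.1, 90.0, 178.1]
contact_force: [-0.5, 1.1, -0.1]
gripper_width: 0.0247
time_s: 11.65
tcp_pos: [0.4102, -0.1882, 0.0815]
eef_rot: [177.9, 89.8, 177.9]
contact_force: [-0.7, -0.7, 0.4]
gripper_width: 0.0444
time_s: 12.15
tcp_pos: [0.4122, -0.1883, 0.2142]
eef_rot: [-2.4, 89.7, -2.4]
contact_force: [-0.1, -0.5, -0.9]
gripper_width: 0.0266
t 12.15 tcp [ 0.4122 -0.1883  0.2142] w 0.0266 F [-0.0813 -0.5116 -0.946 ] ydir 90.01 q [  0.5  -0.5 -27.2   0.  -63.  -90.5]
 shift tool [ 0.0551 -0.0327  0.1815]
 rotvec tool [0.0121 0.2927 0.0124]
[ 0.4419 -0.2089  0.0383]
[ 0.4331 -0.2122  0.038 ]
[ 0.4726 -0.3372 -0.0005]
[ 0.398  -0.2108  0.0393]
[ 0.3766 -0.2212  0.037 ]
[ 0.3952 -0.2607  0.0389]
```

View pics/e2.png

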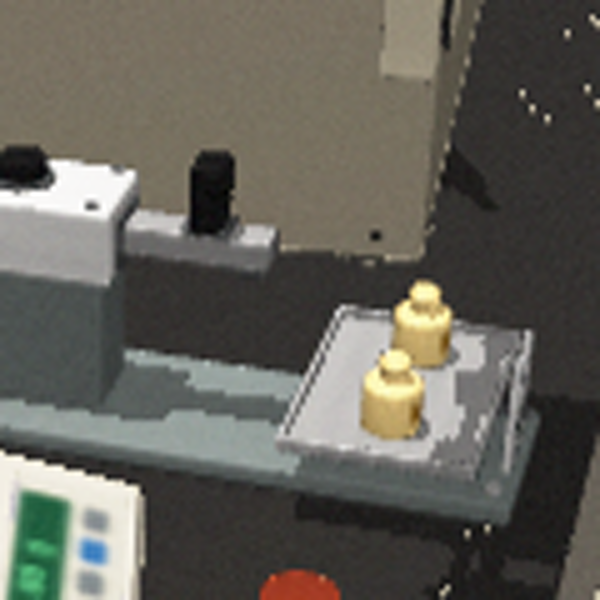

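Both weights stand on the pan (crop (423,325) and (393,395)). Its face is about 38 mm up, so the pointer is in the band. Next is the button, with the fingers shut.

```bash
python3 -m creep '[{"ax":0,"ay":0,"az":0,"tx":0,"ty":-0.007,"tz":0.04,"fingers":0},{"ax":0,"ay":0,"az":0,"tx":0,"ty":-0.014,"tz":0.08,"fingers":0},{"ax":0,"ay":0,"az":0,"tx":0.01,"ty":-0.021,"tz":0.12,"fingers":0},{"ax":0,"ay":0,"az":0,"tx":0.03,"ty":-0.028,"tz":0.155,"fingers":0},{"ax":0,"ay":0,"az":0,"tx":0.05,"ty":-0.033,"tz":0.182,"fingers":0}]' 20
python3 -m creep '[{"ax":0,"ay":0,"az":0,"tx":0,"ty":0,"tz":0,"fingers":0},{"ax":0,"ay":0,"az":0,"tx":0,"ty":0,"tz":0,"fingers":0}]' 20
python3 -c "
from h import *
rel((.594,-.221,.132),90)
s=cap('side'); crop(s,290,80,410,200,5,'f1.png')"
```

```text
time_s: 12.7
tcp_pos: [0.5942, -0.2214, 0.1586]
eef_rot: [172.6, 89.9, 172.6]
contact_force: [-0.8, 0.1, 0.1]
gripper_width: 0.0004
time_s: 12.9
tcp_pos: [0.592, -0.2211, 0.1585]
eef_rot: [174.3, 89.7, 174.3]
contact_force: [-0.8, -0.1, -0.2]
gripper_width: 0.0004
t 12.9 tcp [ 0.592  -0.2211  0.1585] w 0.0004 F [-0.8241 -0.0967 -0.1896] ydir 89.98 q [ -2.8  19.5 -10.1  -0.  -60.7 -87.2]
 shift tool [0.0265 0.0001 0.0022]
 rotvec tool [-0.0154 -0.3097 -0.0309]
```

View pics/f1.png

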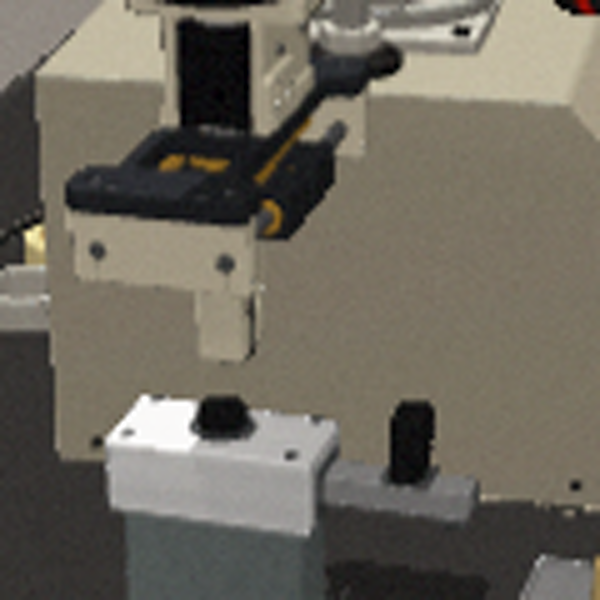

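The shut fingertips (crop (228,355)) are above the button (222,410). Pressing down.

```bash
python3 -m creep '[{"ax":0,"ay":0,"az":0,"tx":0.015,"ty":0,"tz":0.001,"fingers":0},{"ax":0,"ay":0,"az":0,"tx":0.022,"ty":0,"tz":0.001,"fingers":0},{"ax":0,"ay":0,"az":0,"tx":0.026,"ty":0,"tz":0.001,"fingers":0},{"ax":0,"ay":0,"az":0,"tx":0.029,"ty":0,"tz":0.001,"fingers":0},{"ax":0,"ay":0,"az":0,"tx":0.031,"ty":0,"tz":0.001,"fingers":0}]' 20
python3 -c "
from h import *
rel((.594,-.221,.127),90)
s=cap('side'); crop(s,290,80,410,200,5,'f2.png')"
```

```text
time_s: 13.45
tcp_pos: [0.5941, -0.2212, 0.1311]
eef_rot: [-14.3, 90.0, -14.3]
contact_force: [-1.6, 0.0, 1.2]
gripper_width: 0.0006
t 13.45 tcp [ 0.5941 -0.2212  0.1311] w 0.0006 F [-1.5744  0.0124  1.2109] ydir 90.01 q [ -2.8  20.9 -12.    0.  -57.1 -87.2]
 shift tool [ 0.0041  0.0002 -0.0001]
 rotvec tool [0.0087 0.0246 0.0063]
```

View pics/f2.png

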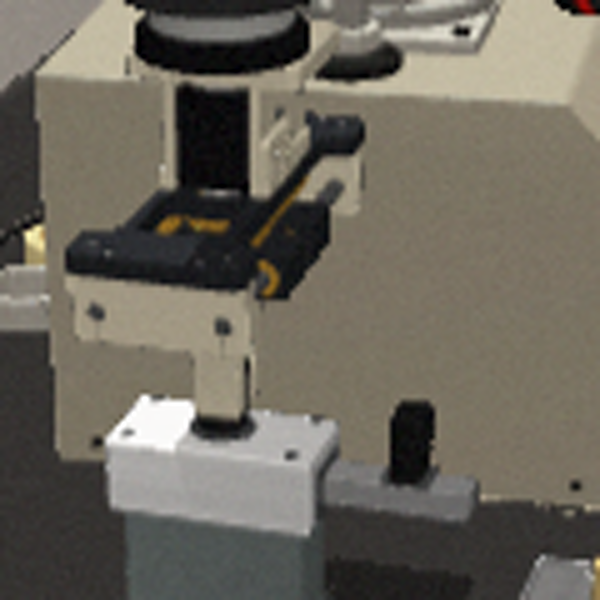

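The fingertips are on the button and it is partly pressed; the arm is still shut. I'll press further in small steps.

```bash
python3 -m creep '[{"ax":0,"ay":0,"az":0,"tx":0.002,"ty":0,"tz":0,"fingers":0},{"ax":0,"ay":0,"az":0,"tx":0.003,"ty":0,"tz":0,"fingers":0},{"ax":0,"ay":0,"az":0,"tx":0.004,"ty":0,"tz":0,"fingers":0},{"ax":0,"ay":0,"az":0,"tx":0.004,"ty":0,"tz":0,"fingers":0},{"ax":0,"ay":0,"az":0,"tx":0.004,"ty":0,"tz":0,"fingers":0}]' 20
python3 -c "
from h import *
rel((.594,-.221,.127),90)
s=cap('side'); crop(s,290,80,410,200,5,'f3.png')"
```

```text
time_s: 14.0
tcp_pos: [0.5943, -0.2213, 0.1267]
eef_rot: [-55.2, 90.0, -55.1]
contact_force: [-1.0, -0.1, 2.8]
gripper_width: 0.0003
t 14.0 tcp [ 0.5943 -0.2213  0.1267] w 0.0003 F [-0.9752 -0.0808  2.7882] ydir 90.01 q [ -2.8  21.2 -12.2   0.  -56.6 -87.2]
 shift tool [-0.0003  0.0003 -0.0003]
 rotvec tool [0.0098 0.0046 0.0067]
```

View pics/f3.png

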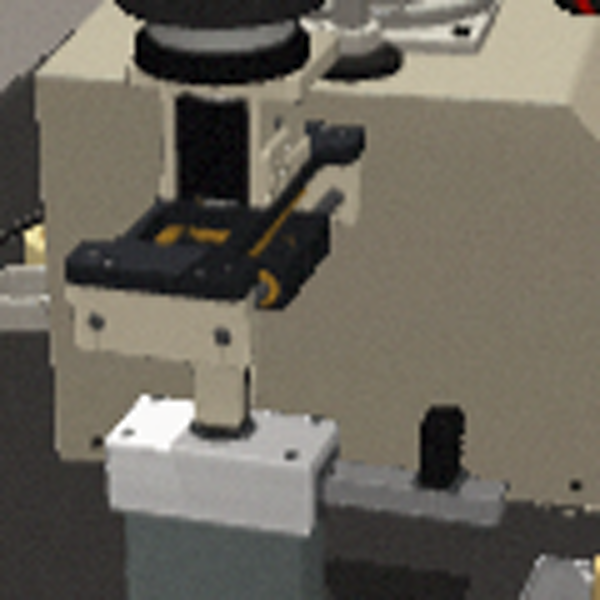

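The arm sprang out: the post moved from crop (410,440) to (441,445). I'll rise and go over the post with open fingers.

```bash
python3 -m creep '[{"ax":0,"ay":0,"az":0,"tx":-0.02,"ty":0,"tz":0,"fingers":0},{"ax":0,"ay":0,"az":0,"tx":-0.05,"ty":0,"tz":0,"fingers":0},{"ax":0,"ay":0,"az":0,"tx":-0.08,"ty":0.001,"tz":-0.02,"fingers":0.06},{"ax":0,"ay":0,"az":0,"tx":-0.08,"ty":0.002,"tz":-0.06,"fingers":0.06},{"ax":0,"ay":0,"az":0,"tx":-0.07,"ty":0.003,"tz":-0.1,"fingers":0.06}]' 20
python3 -m creep '[{"ax":0,"ay":0,"az":0,"tx":0.01,"ty":0,"tz":-0.004,"fingers":0.06},{"ax":0,"ay":0,"az":0,"tx":0.02,"ty":0,"tz":-0.004,"fingers":0.06},{"ax":0,"ay":0,"az":0,"tx":0.02,"ty":0,"tz":-0.004,"fingers":0.06}]' 20
python3 -c "
from h import *
rel((.490,-.2185,.109),90)
s=cap('side'); crop(s,310,80,450,220,5,'g1.png')"
```

```text
time_s: 14.55
tcp_pos: [0.4947, -0.2183, 0.198]
eef_rot: [-7.2, 89.8, -7.1]
contact_force: [0.0, -0.8, -0.4]
gripper_width: 0.0189
time_s: 14.85
tcp_pos: [0.4902, -0.2181, 0.1753]
eef_rot: [167.4, 89.9, 167.4]
contact_force: [0.0, 0.6, -0.3]
gripper_width: 0.0432
t 14.85 tcp [ 0.4902 -0.2181  0.1753] w 0.0432 F [ 0.0177  0.6144 -0.2856] ydir 90.0 q [ -3.    9.9 -20.9  -0.  -59.2 -86.9]
 shift tool [ 0.0663 -0.0005 -0.0001]
 rotvec tool [-0.0013 -0.09   -0.02  ]
```

View pics/g1.png

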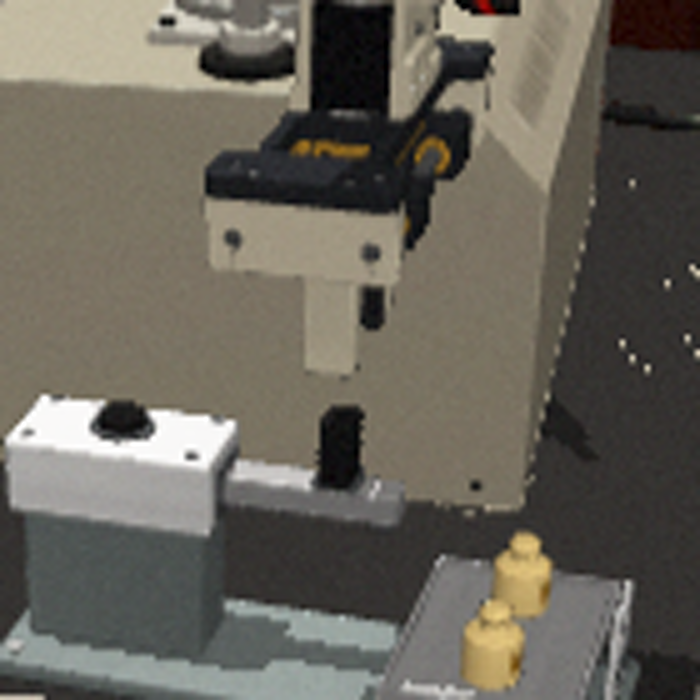

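```bash
python3 -m creep '[{"ax":0,"ay":0,"az":0,"tx":0,"ty":0,"tz":0,"fingers":0.06},{"ax":0,"ay":0,"az":0,"tx":0,"ty":0,"tz":0,"fingers":0.06},{"ax":0,"ay":0,"az":0,"tx":0.005,"ty":0,"tz":0,"fingers":0.06}]' 20
python3 -c "
from h import *
s=load('side'); print(atz(s,378.6,162,.142))
print(atz(s,310+334/5,80+485/5,.107))
rel((.490,-.2185,.110),90)"
```

```text
time_s: 15.2
tcp_pos: [0.4912, -0.2183, 0.172]
eef_rot: [-14.0, 89.9, -14.0]
contact_force: [-0.0, 0.0, -0.3]
gripper_width: 0.0598
[ 0.4908 -0.2231  0.142 ]
[ 0.4923 -0.2175  0.107 ]
t 15.2 tcp [ 0.4912 -0.2183  0.172 ] w 0.0598 F [-0.0149  0.0489 -0.3281] ydir 90.02 q [ -3.   10.1 -21.2   0.  -58.6 -86.9]
 shift tool [ 0.062  -0.0002 -0.0013]
 rotvec tool [0.0168 0.071  0.0177]
```

```bash
python3 -m creep '[{"ax":0,"ay":0,"az":0,"tx":0.025,"ty":-0.001,"tz":0,"fingers":0.06},{"ax":0,"ay":0,"az":0,"tx":0.05,"ty":-0.001,"tz":0,"fingers":0.06},{"ax":0,"ay":0,"az":0,"tx":0.06,"ty":-0.001,"tz":0,"fingers":0.06},{"ax":0,"ay":0,"az":0,"tx":0.06,"ty":-0.001,"tz":0,"fingers":0.01},{"ax":0,"ay":0,"az":0,"tx":0.06,"ty":-0.001,"tz":0,"fingers":0.01}]' 30
python3 -m creep '[{"ax":0,"ay":0,"az":0,"tx":0,"ty":0,"tz":0,"fingers":0.01},{"ax":0,"ay":0,"az":0,"tx":0,"ty":0,"tz":0,"fingers":0.01},{"ax":0,"ay":0,"az":0,"tx":0,"ty":0,"tz":0,"fingers":0.01},{"ax":0,"ay":0,"az":0,"tx":0,"ty":0,"tz":0,"fingers":0.01}]' 30
python3 -c "
from h import *
rel((.445,-.2185,.110),90)
s=cap('side'); crop(s,310,80,450,220,5,'g2.png')
c=cap('top'); crop(c,400,165,500,340,3.4,'g2t.png')"
```

```text
time_s: 15.7
tcp_pos: [0.4908, -0.2194, 0.1122]
eef_rot: [-45.7, 90.0, -45.7]
contact_force: [-0.0, -1.0, 1.3]
gripper_width: 0.049
time_s: 16.1
tcp_pos: [0.4904, -0.2209, 0.1123]
eef_rot: [-75.5, 89.8, -75.4]
contact_force: [-0.0, -10.2, 1.6]
gripper_width: 0.0215
t 16.1 tcp [ 0.4904 -0.2209  0.1123] w 0.0215 F [ -0.0386 -10.2193   1.6129] ydir 90.03 q [ -3.2  13.7 -25.6   0.2 -50.7 -86.8]
 shift tool [ 0.0023  0.0024 -0.0454]
 rotvec tool [0.0324 0.0378 0.1457]
```

View pics/g2.png

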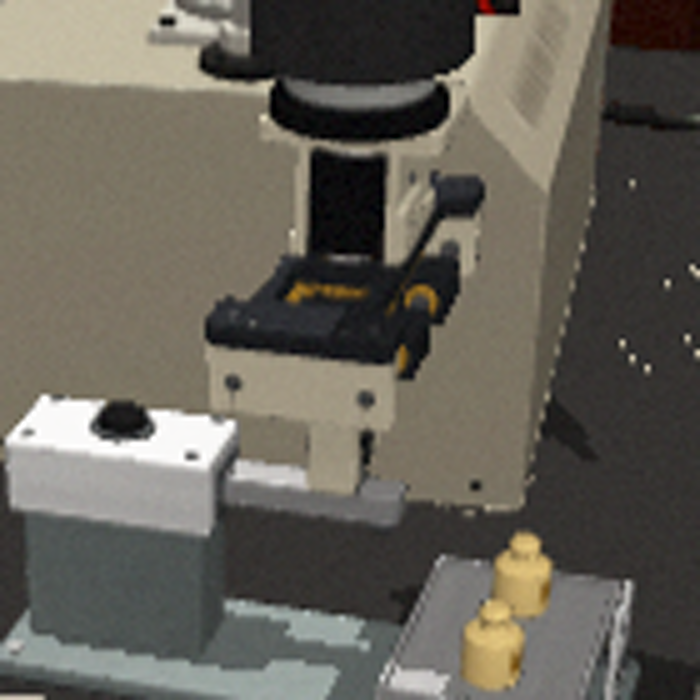

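View pics/g2t.png

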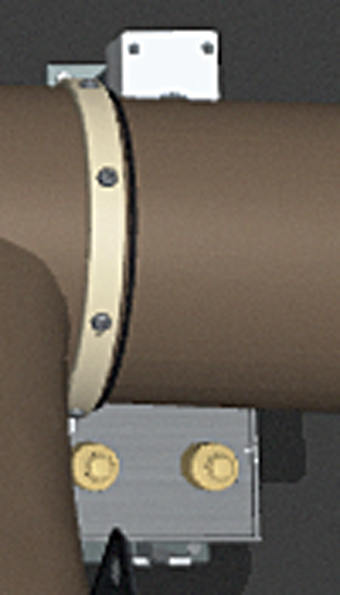

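The fingers hold the post at width 21.5 mm. A 10 N sideways force means the post lies slightly to -y, so I'll ease 2 mm that way while drawing it out about 45 mm.

```bash
python3 -m creep '[{"ax":0,"ay":0,"az":0,"tx":0,"ty":-0.0015,"tz":-0.008,"fingers":0.01},{"ax":0,"ay":0,"az":0,"tx":0,"ty":-0.0015,"tz":-0.018,"fingers":0.01},{"ax":0,"ay":0,"az":0,"tx":0,"ty":-0.0015,"tz":-0.028,"fingers":0.01},{"ax":0,"ay":0,"az":0,"tx":0,"ty":-0.0015,"tz":-0.038,"fingers":0.01},{"ax":0,"ay":0,"az":0,"tx":0,"ty":-0.0015,"tz":-0.045,"fingers":0.01}]' 30
python3 -m creep '[{"ax":0,"ay":0,"az":0,"tx":0,"ty":0,"tz":0,"fingers":0.01},{"ax":0,"ay":0,"az":0,"tx":0,"ty":0,"tz":0,"fingers":0.01}]' 30
python3 -c "
from h import *
rel((.445,-.2185,.110),90)
s=cap('side'); crop(s,320,130,430,220,7,'g3.png')
c=cap('top'); crop(c,400,165,500,340,3.4,'g3t.png')"
```

```text
time_s: 16.7
tcp_pos: [0.4453, -0.2206, 0.1123]
eef_rot: [-4.5, 89.9, -4.5]
contact_force: [5.4, 1.2, 3.7]
gripper_width: 0.0216
time_s: 16.9
tcp_pos: [0.4456, -0.2207, 0.1122]
eef_rot: [-7.3, 89.9, -7.2]
contact_force: [3.3, 1.9, 6.4]
gripper_width: 0.0217
t 16.9 tcp [ 0.4456 -0.2207  0.1122] w 0.0217 F [3.2683 1.9438 6.3704] ydir 90.02 q [ -3.7  10.1 -30.4   0.  -49.4 -86.3]
 shift tool [ 0.0022  0.0022 -0.0006]
 rotvec tool [0.0236 0.0917 0.0117]
```

View pics/g3.png

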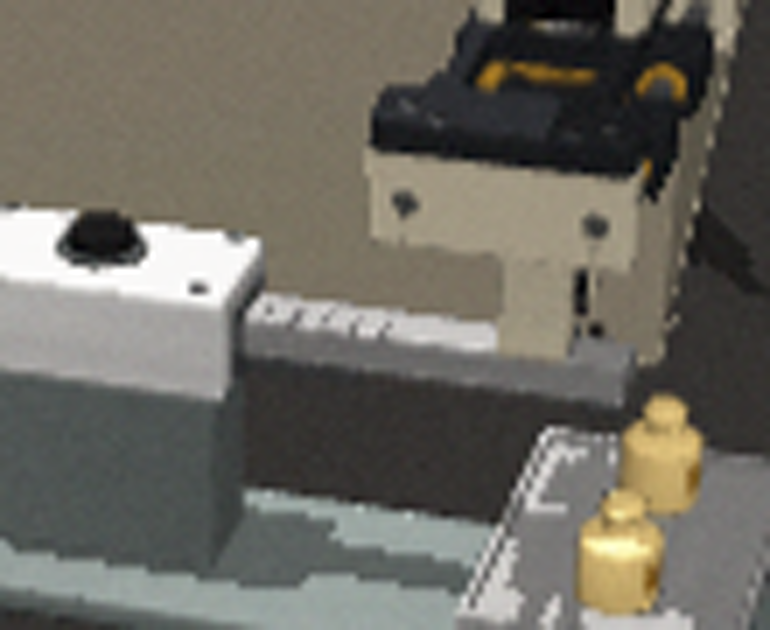

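View pics/g3t.png

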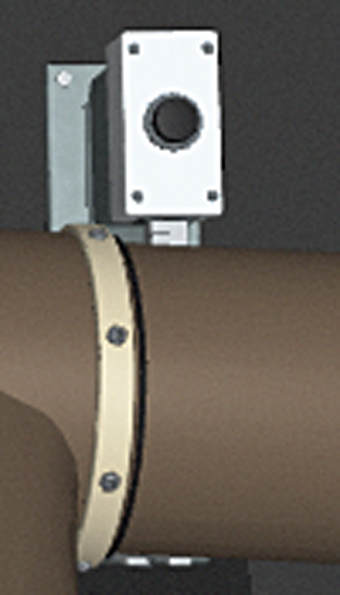

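```bash
python3 -c "
from h import *
s=load('side'); c=load('top')
crop(s,345,160,405,195,13,'g4.png'); crop(c,425,215,475,245,15,'g4t.png')
# predictions of marks in both views for arm extension e, mouth at x=.5455
for m in (0,10,20,30,40):
    print(m,[round(float(k),1) for k in proj(s,(.5455-m/1000,-.2085,.107))[:2]],[round(float(k),1) for k in proj(s,(.5455-m/1000,-.2185,.107))[:2]],[round(float(k),1) for k in proj(c,(.5455-m/1000,-.2185,.107))[:2]])
"
```

```text
0 [353.3, 175.7] [354.5, 173.9] [447.6, 229.5]
10 [357.5, 176.3] [358.7, 174.4] [447.8, 234.9]
20 [361.7, 176.9] [362.9, 175.0] [448.0, 240.3]
30 [365.9, 177.4] [367.1, 175.5] [448.2, 245.8]
40 [370.2, 178.0] [371.3, 176.1] [448.4, 251.2]
```

View pics/g4.png

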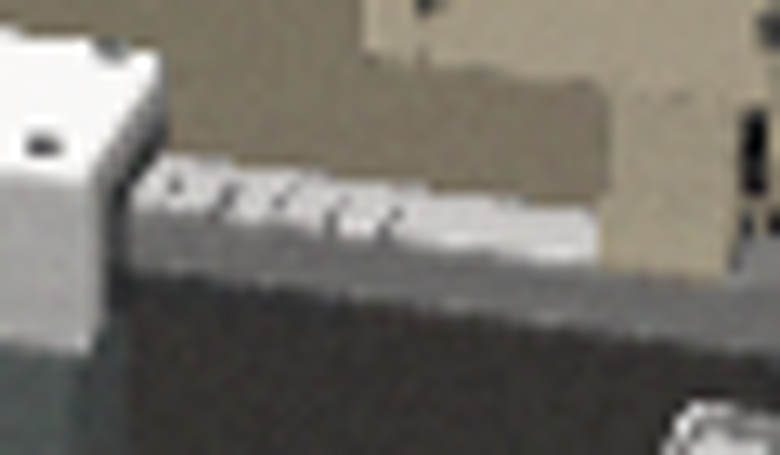

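View pics/g4t.png

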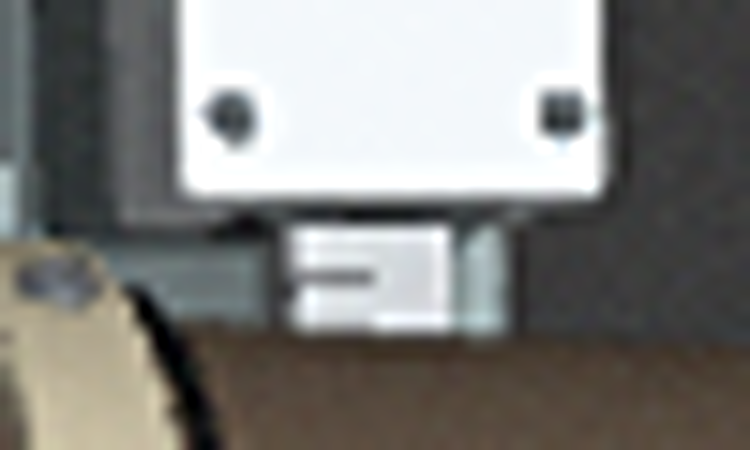

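```bash
python3 -c "
from h import *
s=load('side'); c=load('top'); im0=cv2.imread('pics/side0.png')
for z,a,b in [(.093,(384.6,183),(409.6,187.4)),(.107,(385.4,175.6),(410.6,179.3))]: print(atz(s,*a,z),atz(s,*b,z))
# marks
for x in (173,225,283,333,388): print(atz(s,345+x/13-.46,160+(188+ (x-173)*.15)/13-.46,.107))
print('top50',atz(c,447,214.5+276/15,.107))
cv2.imwrite('pics/h0.png',np.vstack([cv2.resize(im0[165:195,365:425],None,fx=13,fy=13,interpolation=3)[:290],cv2.resize(s['pixels'][165:195,365:425],None,fx=13,fy=13,interpolation=3)[:290]]))
g=s['pixels'][:,:,1]; 
# mouth: compare housing front bottom/edge
cv2.imwrite('pics/h1.png',cv2.resize(im0[155:195,335:395],None,fx=13,fy=13,interpolation=3))
"
```

```text
[ 0.474  -0.2201  0.093 ] [ 0.4153 -0.2152  0.093 ]
[ 0.4751 -0.2298  0.107 ] [ 0.4165 -0.2278  0.107 ]
[ 0.5379 -0.2199  0.107 ]
[ 0.5282 -0.2196  0.107 ]
[ 0.5175 -0.2192  0.107 ]
[ 0.5083 -0.2188  0.107 ]
[ 0.4982 -0.2184  0.107 ]
top50 [ 0.5393 -0.2172  0.107 ]
```

View pics/h0.png

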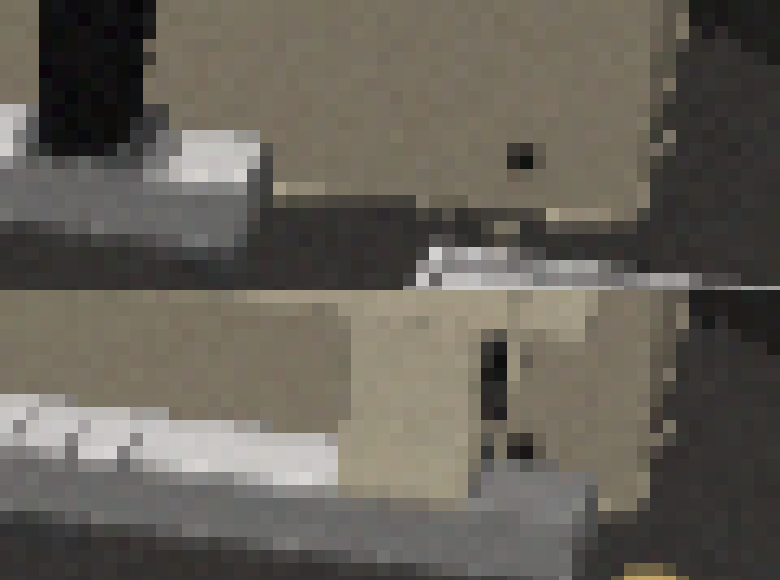

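View pics/h1.png

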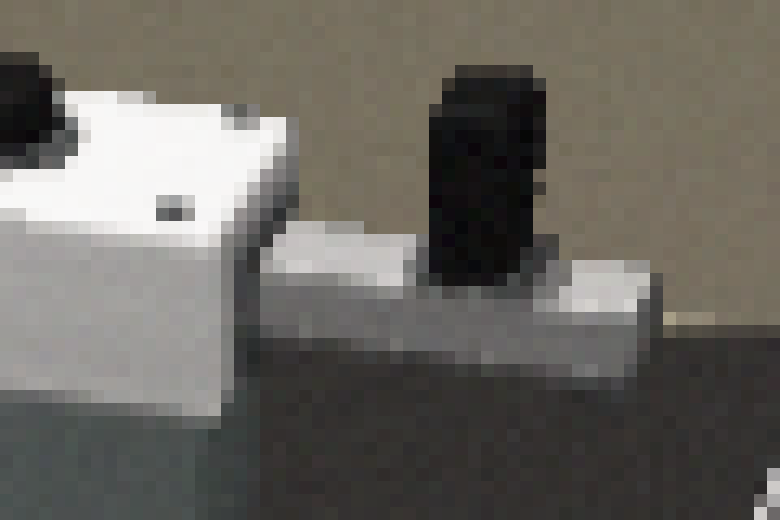

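The feeler end moved 25 px (about 58.7 mm), the TCP travel gives about 58.8 mm, and the mark spacing gives 57.2 to 58.6 mm. I'll draw it 1.4 mm more.

```bash
python3 -m creep '[{"ax":0,"ay":0,"az":0,"tx":0,"ty":0,"tz":-0.0007,"fingers":0.01},{"ax":0,"ay":0,"az":0,"tx":0,"ty":0,"tz":-0.0014,"fingers":0.01},{"ax":0,"ay":0,"az":0,"tx":0,"ty":0,"tz":-0.0014,"fingers":0.01},{"ax":0,"ay":0,"az":0,"tx":0,"ty":0,"tz":-0.0014,"fingers":0.01},{"ax":0,"ay":0,"az":0,"tx":0,"ty":0,"tz":-0.0014,"fingers":0.01}]' 30
python3 -c "
from h import *
rel((.445,-.2185,.110),90)
s=cap('side'); c=cap('top')
cv2.imwrite('pics/k1.png',cv2.resize(s['pixels'][150:200,345:425],None,fx=9,fy=9,interpolation=3)); crop(c,425,215,475,245,15,'k1t.png')
for u,v in [(396,208),(400,208),(415,212),(420,212),(425,210)]: print(P(s,u,v))"
```

```text
time_s: 17.5
tcp_pos: [0.445, -0.2207, 0.1123]
eef_rot: [-7.6, 89.9, -7.6]
contact_force: [4.3, 2.3, 5.4]
gripper_width: 0.0216
t 17.5 tcp [ 0.445  -0.2207  0.1123] w 0.0216 F [4.2929 2.3284 5.3781] ydir 90.04 q [ -3.7  10.  -30.5   0.  -49.4 -86.3]
 shift tool [ 0.0023  0.0022 -0.    ]
 rotvec tool [0.0368 0.1377 0.0183]
[ 0.4417 -0.208   0.0389]
[ 0.433  -0.2111  0.0386]
[ 0.3963 -0.2013  0.0398]
[ 0.3855 -0.2049  0.0396]
[ 0.3764 -0.2192  0.0382]
```

View pics/k1.png

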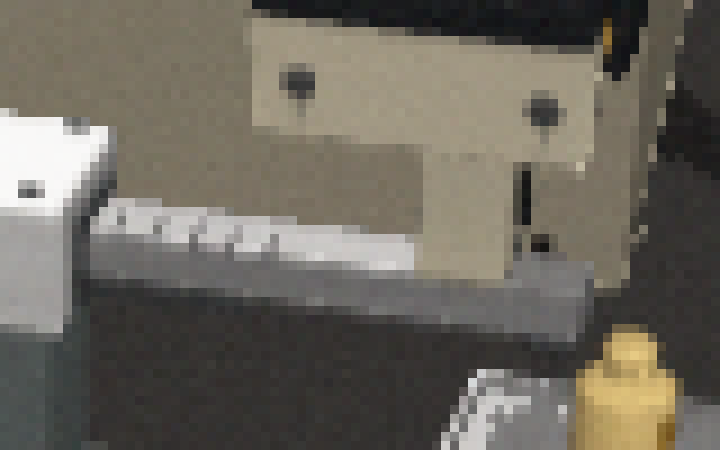

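View pics/k1t.png

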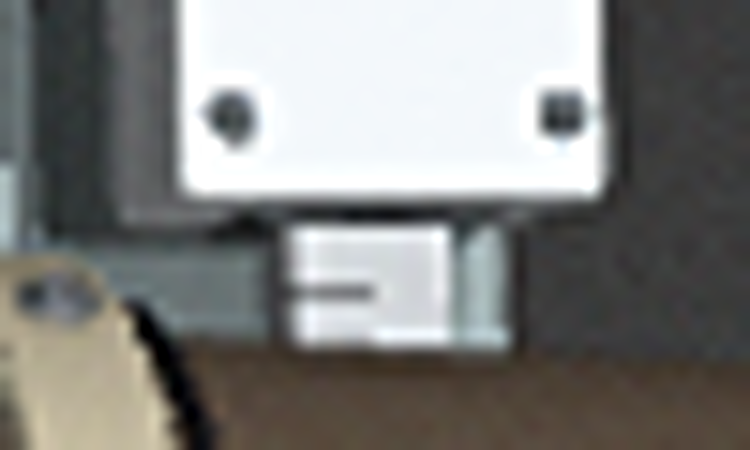

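```bash
python3 -c "
from h import *
c=load('top'); i0=cv2.imread('pics/top0.png')
for u in (446,448,451,454): print(u,i0[224:240,u,1],c['pixels'][224:240,u,1])
s=load('side'); j0=cv2.imread('pics/side0.png')
for v in (172,173,174,175,176,177): print(v,j0[v,350:366,1],s['pixels'][v,350:366,1])
"; python3 - <<'E'
from h import *
# optional broader: TCP-based and stand-based estimate
E
```

```text
446 [244 246 251 244  99  50 212 212 208 206 203 205 201 205 207 207] [248 249 255 250 106  52 229 225 225 228 131 218 229 195  70  52]
448 [244 246 252 245 102  27 218 214 205 208 208 207 205 205 205 206] [248 249 255 250 110  27 223 221 216 222 122 216 224 183  65  51]
451 [246 245 252 244 100  33 211 214 202 201 204 202 202 202 199 199] [248 249 255 250 109  26 222 220 215 214 218 214 218 236  85  50]
454 [244 245 251 243 101  52 219 219 216 217 222 202 203 205 201 203] [248 249 255 250 104  52 229 232 229 228 230 212 212 232  84  49]
172 [247 238 178 127  94  60  72 185 184 180 150 150 150 107 112 111] [249 241 180 127  97  59  71 181 185 185 155 155 154 114 117 117]
173 [228 209 130 108  78  54 179 192 195 194 190 189 191 182 181 185] [232 217 134 114  82  60 185 200 165 200 192 191 194 183 182 184]
174 [178 165 123  87  50 139 194 193 194 194 197 195 193 195 195 196] [181 172 127  86  46 148 196 201 122 198 197 199 166 166 200 198]
175 [158 154 120  67  51 158 179 202 205 193 190 192 193 194 195 196] [164 161 123  72  55 167 184 171 164 200 200 196 123 192 198 196]
176 [157 154 122  66  67 121 122 134 133 130 131 149 166 178 200 205] [162 157 126  68  67 121 130 121 118 128 133 151 149 182 200 207]
177 [158 154 123  65  69 105 105 106 103 106 108 114 117 123 135 140] [158 161 125  72  76 112 113 110 108 109 106 117 117 126 136 137]
```

Reading the 50 mm line against the mouth gives about 58 mm in both views; the feeler displacement gives about 59.5 mm. I'll draw 1.2 mm more, which puts both estimates well inside the tolerance.

```bash
python3 -m creep '[{"ax":0,"ay":0,"az":0,"tx":0,"ty":0,"tz":-0.0006,"fingers":0.01},{"ax":0,"ay":0,"az":0,"tx":0,"ty":0,"tz":-0.0012,"fingers":0.01},{"ax":0,"ay":0,"az":0,"tx":0,"ty":0,"tz":-0.0012,"fingers":0.01},{"ax":0,"ay":0,"az":0,"tx":0,"ty":0,"tz":-0.0012,"fingers":0.01},{"ax":0,"ay":0,"az":0,"tx":0,"ty":0,"tz":-0.0012,"fingers":0.01}]' 30
python3 -c "
from h import *
rel((.445,-.2185,.110),90)
s=cap('side'); c=cap('top')
for u in (446,448,451,454): print(u,c['pixels'][224:240,u,1])
for v in (172,173,174,175,176,177): print(v,s['pixels'][v,350:366,1])
cv2.imwrite('pics/k2.png',cv2.resize(s['pixels'][150:230,345:445],None,fx=7.5,fy=7.5,interpolation=3))
cv2.imwrite('pics/k2s.png',s['pixels']); print(s['pixels'][170:195,405:418,1][::4])"
```

```text
time_s: 18.1
tcp_pos: [0.4439, -0.2206, 0.1123]
eef_rot: [-6.7, 89.9, -6.7]
contact_force: [5.5, 2.2, 6.2]
gripper_width: 0.0216
t 18.1 tcp [ 0.4439 -0.2206  0.1123] w 0.0216 F [5.5363 2.2007 6.242 ] ydir 90.04 q [ -3.7   9.9 -30.6   0.  -49.3 -86.3]
 shift tool [0.0023 0.0021 0.0011]
 rotvec tool [0.0363 0.1428 0.0167]
446 [247 249 254 250 109  56 175 226 227 228 132 220 224 227 197  69]
448 [248 249 255 253 109  34 176 220 219 224 123 212 213 213 236  78]
451 [248 249 254 248 110  36 173 218 214 216 216 216 213 217 236  83]
454 [247 249 255 249 107  59 179 230 228 227 230 212 212 216 228 107]
172 [248 240 182 127 101  62  74 185 185 187 151 153 157 115 114 112]
173 [231 217 138 117  81  61 181 199 198 167 192 192 193 187 185 186]
174 [181 171 125  85  45 146 201 198 168 155 197 199 197 166 199 201]
175 [164 157 128  73  58 166 183 205 170 195 197 200 164 155 196 199]
176 [160 159 124  73  45 122 128 138 122 130 137 154 118 169 203 209]
177 [158 158 121  72  45 109 107 111 108 110 110 115 105 124 137 139]
[[138 113 114 115 112 113 115 113 115 115  82  81  51]
 [113 110 115 112 113 113 114 114 113 116  65  48  49]
 [ 91  98 102 114 110 112 116 112 114 101  48  49  47]
 [116 125 120 128 126  97  64  69  67  53  47  48  56]
 [105 106 107 106 101  61  50  47  95  96  95  73  51]
 [ 46  46  45  53  53  92 142 126 143 171 168 176 153]
 [121 111 116 114 119 154 184 185 192 188 189 198 195]]
```

View pics/k2.png

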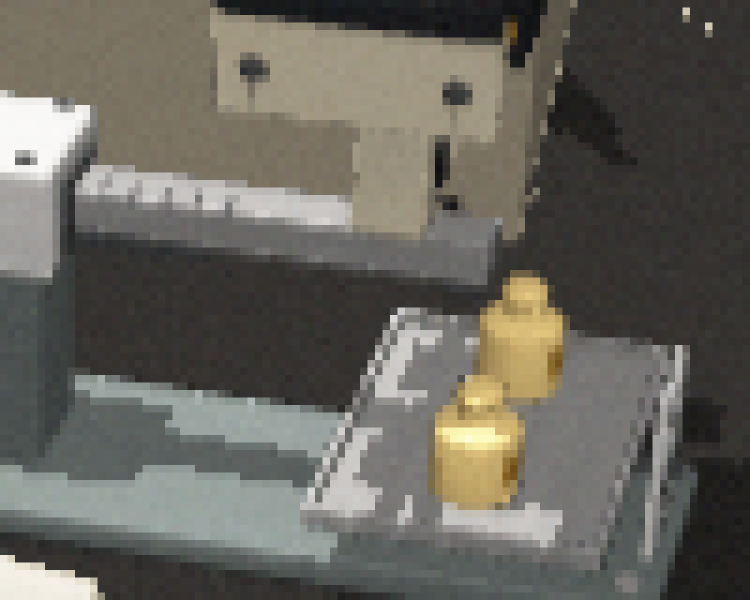

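View pics/k2s.png

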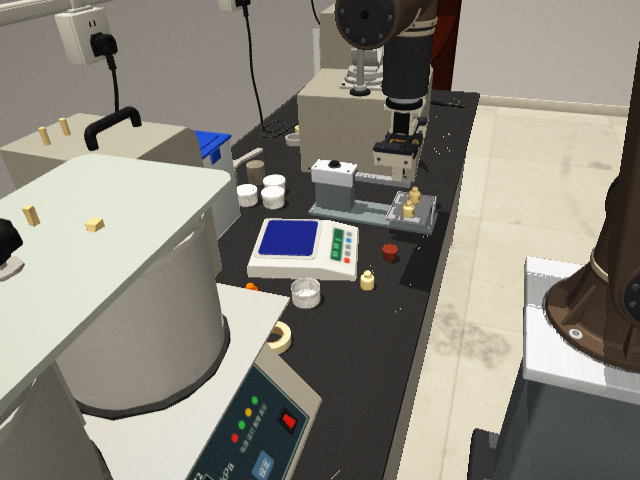

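Row 230 at the mouth (columns 446–454 in the top view) has now darkened across the full bar width, so the broad mark is just emerging. The weights stand on the pan, and the tin, tape and stopper are where they were. I'll let it settle and hand in.

```bash
python3 -m creep '[{"ax":0,"ay":0,"az":0,"tx":0,"ty":0,"tz":-0.0003,"fingers":0.01},{"ax":0,"ay":0,"az":0,"tx":0,"ty":0,"tz":-0.0003,"fingers":0.01},{"ax":0,"ay":0,"az":0,"tx":0,"ty":0,"tz":-0.0003,"fingers":0.01},{"ax":0,"ay":0,"az":0,"tx":0,"ty":0,"tz":-0.0003,"fingers":0.01}]' 30
python3 -c "
from h import *
c=cap('top')
for u in (446,448,451,454): print(u,c['pixels'][226:240,u,1])
print(r.get_state()['tcp_pos'],r.get_state()['qd'])
order.close_job()"
```

```text
time_s: 18.6
tcp_pos: [0.4436, -0.2207, 0.1123]
eef_rot: [-7.0, 89.9, -6.9]
contact_force: [6.0, 2.0, 5.9]
gripper_width: 0.0218
446 [255 250 108  62 128 226 223 222 179 171 218 223 235 109]
448 [255 250 110  34 175 222 217 221 172 162 212 217 230 106]
451 [255 249 111  34 177 220 215 216 216 215 215 218 230 110]
454 [255 249 108  58 184 232 231 229 229 214 212 217 224 146]
[ 0.4437 -0.2206  0.1123] [-0.019  -0.0696 -0.0037  0.0102 -0.0602 -0.0078]
the job is handed in; nothing more can be done
```

I put two brass weights on the pan, pressed the lock button until the arm sprang free, and drew the arm out by its post to the 60 mm mark. I handed the job in at about 18.7 s of the 67 s, still gripping the post and holding the arm there. No verdict is reported.

- **Pan:** the face measured 57.5 mm up when empty, about 48 mm with one weight and 37–40 mm with two, all from camera depth. I took the pointer to be in the band from the pan height; I did not read it on the scale post itself.
- **Arm:** the broad full-width mark had begun to show at the housing mouth. The estimates of how far the arm is out disagree slightly: reading the 50 mm line gave about 59–60 mm, and the feeler's travel gave about 60–61 mm. Both are inside the ±4 mm allowed.
- **Hold:** the fingers were closed at 21.8 mm with 30 N commanded, the spring pull measured about 6 N against an expected 4.6 N, and the joints were almost still.
- **Other objects:** the tin, tape ring, stopper, third weight and orange look-alike showed no visible movement in the last side picture. I did not measure their positions again.

My first move command was refused as invalid and moved nothing; giving every value in each row fixed it.

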